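# Unlatch the lamp unit's filter slide with the pin tool

## Task

Take the pin tool from its blue stand, push its pin into the square recess of the lamp unit's filter slide to hold the red release button down, and keep it down while you push the slide out of the unit as far as it goes, so that it stays locked out. Be gentle: the tool must never push on the unit with more than 18 N in any direction. Then put the tool back upright in its stand, all the way down, and do not disturb anything else on the bench.

Things in the scene. Friction and masses are not known exactly. Their poses are not given: they have to be found in the camera images.
- unit: Fixed grey lamp unit, 170 (x) x 110 (y) x 70 mm. Origin: on the table under its middle; x points to its back, z up. Its front part (x < -23 mm) is open on top, with the 46 mm wide filter slide (white, top 56 mm above the table) between two walls (tops 62 mm). Behind x = -23 mm is a roof, top 70 mm above the table.
- slide (a joint): How far the filter slide is out of the unit, in m: 0 = home and latched, 0.042 = out at its firm stop. It moves level along the unit's -x; friction 2.5 N. It moves only while the button is pressed 3.5 mm or more. If the button comes up on the way, the latch catches near 0.013 or 0.026: press again. Beyond 0.039 the button, let go, springs up and locks the slide out.
- recess (a point): Centre of the mouth of the recess in the slide's white front block; moves with the slide, axes as the unit's. A 12 x 12 mm square shaft with upright walls, mouth 56 mm above the table, filled at the bottom by the red button. How deep the button's face rests below the mouth differs from start to start, 8 to 20 mm, and is not reported: feel for it.
- slide_front (a point): Middle of the top front edge of the slide's white block, 30 mm in front of the recess; the block is 50 mm long, and the recess lies 22 mm in front of the roof's edge when the slide is home. The release button: 4 N spring preload, 7 N at its full travel of 6 mm, then a hard stop.
- pin_tool: Loose pin tool, about 80 g, 100 mm long. Origin: the tip of its pin; z runs from the tip to the handle. Steel pin 6 mm diameter (z 0 to 50 mm), aluminium collar 30 mm diameter (z 50 to 55), green square handle 16 x 16 mm (z 55 to 100), its sides square to the tool's x and y. At the start it stands upright in the stand, its collar on the stand's top.
- stand: Fixed blue stand, 56 x 56 x 60 mm on a 70 mm foot. Origin: on the table under its middle, z up. The tool in place has its tip 10 mm above the table.
- socket (a point): Centre of the mouth of the stand's hole, 60 mm above the table: a 16 x 16 mm square shaft 52 mm deep that loosely takes the 6 mm pin; the collar rests on the mouth's rim.
- gauge_rack: Bystander: loose wooden rack 90 x 60 x 30 mm with four steel gauge pins, 60 mm high in all. Origin under its middle.
- caliper: Bystander: loose digital caliper lying flat, 200 mm long (y). Origin under its middle.
- bushing0: Bystander: loose brass flanged bushing, 48 mm diameter, 34 mm high. Origin under its middle.
- bushing1: Bystander: loose steel flanged bushing, 48 mm diameter, 34 mm high. Origin under its middle.
- flask: Bystander: green drinking flask, 68 mm diameter, 200 mm high. Origin under its middle.
- pen_cup: Bystander: black cup, 72 mm diameter, 90 mm high. Origin under its middle.
Mind the look-alikes: they are no part of the job. Leave any yellow look-alike of the pin_tool alone. There is more than one size of the stand; the job needs the larger.

How it is judged:
By the outcome, as a careful person would: the job done as asked, in the order asked, and still so for the second after the job is handed in, with the robot touching nothing.
It also fails if it takes over 54 s, if anything falls off the work surface, if the arm or the gripper's body presses on something with over 40 N, if the wrist force passes 120 N, or if a joint passes its speed limit or range.

## Robot

A 6-joint arm with a two-finger parallel gripper is mounted at the origin on the work surface. World frame = base frame: x ahead of the robot, y to its left, z up, the work surface at z = 0. Lengths are in m, angles in rad, forces in N, time in s.
With the tool pointing down it reaches from about 0.375 to 0.925 m from the base axis. Payload 5.7 kg.
Tool frame: the origin (TCP) lies between the finger pads; the fingertips stand 25 mm ahead of it and the grasp point (between the pads) lies 6 mm ahead of it (r.finger_overhang is the distance from the TCP to the fingertips, in m); z points along the fingers, y is the direction in which the jaws open and shut (so a half turn about z gives the same grasp; the last joint's range is limited). The gripper opens to 88 mm and grips with 3 to 60 N. Pads are 20 mm wide; open, the fingers measure 115 mm over their backs; the gripper's body (75 mm by 178 mm) begins 61 mm behind the grasp point.
Start: joints at [-1.25, 0.359, 1.51, -0, 1.272, -0.115], TCP at [0.253, -0.544, 0.248] pointing down, gripper open.
Joint ranges: [-2.97, 2.97], [-1.01, 2.36], [0.21, 2.38], [-0.96, 4.11], [0.2, 2.71], [-2.98, 2.98]. Speed limits (rad/s): [2.39, 2.39, 3.14, 3.14, 3.14, 3.14].

## Interface

Orientations are given as a rotation vector (axis times angle).
In Python, from cell import r, snapshot gives the robot as it stands.
- The arm moves only by the tool send_rows, never from a script. Its argument "rows" is a list of rows, each an object of numbers: "jaw": the closure, from -1 (fully open) to 1 (shut), so that 0 is half open; "dx", "dy", "dz": the shift along the world's x, y, z in mm; "twist": the turn about the world's z in rad. In form: [{"jaw": .., "dx": .., "dy": .., "dz": .., "twist": ..}, ...]. A call has 1 to 10 rows; each row is the pose to reach, as a shift and turn from the pose measured when the call began; what a row does not reach only later rows make up. A row lasts 1/10 s, in which the tool goes at most 50 mm and 8.59 degrees, less where a joint would pass 70% of its speed; a pose out of reach is approached as far as the arm can. A call with a gripper value outside its range is refused whole. The fingers move at their own pace and stop on an object; "squeeze" is the grip in N (left out, the last holds). Time passes only in rows, so rows that repeat a pose let the fingers close. It gives the time, the measured TCP pose, the force and the opening at its end, in the units of the state.
- r.observe(): the state, without advancing time (a new reading comes with each control period).
- snapshot(name): name is "scene" or "top"; returns a dict with "frame" (420x560x3 uint8, red, green, blue), "mtx" (3x3 intrinsics, pixels), "view" (4x4, takes a point from world to camera coordinates). Camera axes: x right, y down, z forward; pixel columns grow to the right and rows downward; lengths in m; the calibration is good to about 2 mm. A picture is of the moment at which its call begins. There is no depth.
- r.sign_off(): hands the job in, once; it reports no verdict.
The state is a dict: "time": time; "joints": joint angles; "qd": joint speeds; "effort": joint torques, N m; "tool_pos": TCP position; "eef_rot": TCP orientation; "ft_force": force on the tool from outside, world axes, zero at the start; "torque": the same for the moment, N m; "width": finger opening in m.
Only numpy, scipy, OpenCV 4.12 (cv2) and the standard library are available. Lean on these libraries where they do the work, as an engineer would, in place of code of your own. Each camera call takes 0.05 s, during which the arm holds its last target.

## Working session

There is one attempt and no reset: what is moved stays moved. The work goes in short steps, Python scripts to look and compute and a tool call to move; the robot and the scene stay as the last step left them, time stands still between calls to the robot, and variables do not carry over. Pictures are saved under pics/ and viewed, and the job is handed in when it is done.

Besides the shell and the picture viewer there is one more tool, called after "Emit:" as name(argument=value, ...) on one line, values as JSON. send_rows: Moves the arm, as the interface text tells. Its arguments: {"type":"object","properties":{"rows":{"type":"array"},"squeeze":{"type":"number"}},"required":["rows"]}

```bash
mkdir -p pics; ls; python3 - <<'E'
from cell import r,snapshot
import cv2,numpy as np
print(r.observe())
for n in("scene","top"):
    s=snapshot(n);print(n,s["mtx"].tolist(),s["view"].round(4).tolist())
    cv2.imwrite(f"pics/{n}0.png",cv2.resize(s["frame"][:,:,::-1],(800,600),interpolation=cv2.INTER_CUBIC))
    np.savez(f"{n}0.npz",**s)
E
```

```text
pics
{'time': 0.0, 'joints': array([-1.25007115e+00,  3.59488625e-01,  1.51139060e+00, -2.62885741e-05,
        1.27253208e+00, -1.15098458e-01]), 'qd': array([ 0.00128542,  0.00044571, -0.00087014, -0.00062577,  0.00076938,
        0.00029907]), 'effort': array([ 9.75664880e-04, -5.15365720e+01, -2.70722365e+01,  6.75811619e-02,
        3.48457752e-02, -1.32510263e-04]), 'tool_pos': array([ 0.25307806, -0.54331226,  0.24683525]), 'eef_rot': array([-3.06553081e+00, -6.78806312e-01,  3.32253323e-04]), 'ft_force': array([ 0.70581742,  0.18344988, -0.25046215]), 'torque': array([-0.01975717, -0.00676437, -0.02042311]), 'width': 0.08771865619466065}
scene [[418.0627060834746, 0.0, 283.54767086439637], [0.0, 418.0627060834746, 209.68357554999605], [0.0, 0.0, 1.0]] [[-0.5121, 0.8589, -0.0026, 0.2873], [0.5217, 0.3086, -0.7953, -0.2667], [-0.6823, -0.4086, -0.6062, 1.4639], [0.0, 0.0, 0.0, 1.0]]
top [[409.94015941537464, 0.0, 282.9746550118192], [0.0, 409.94015941537464, 214.72913337573644], [0.0, 0.0, 1.0]] [[-0.0481, -0.9988, -0.0047, 0.0518], [-0.9761, 0.048, -0.2121, 0.6058], [0.2121, -0.0056, -0.9772, 0.8446], [0.0, 0.0, 0.0, 1.0]]
```

View pics/scene0.png

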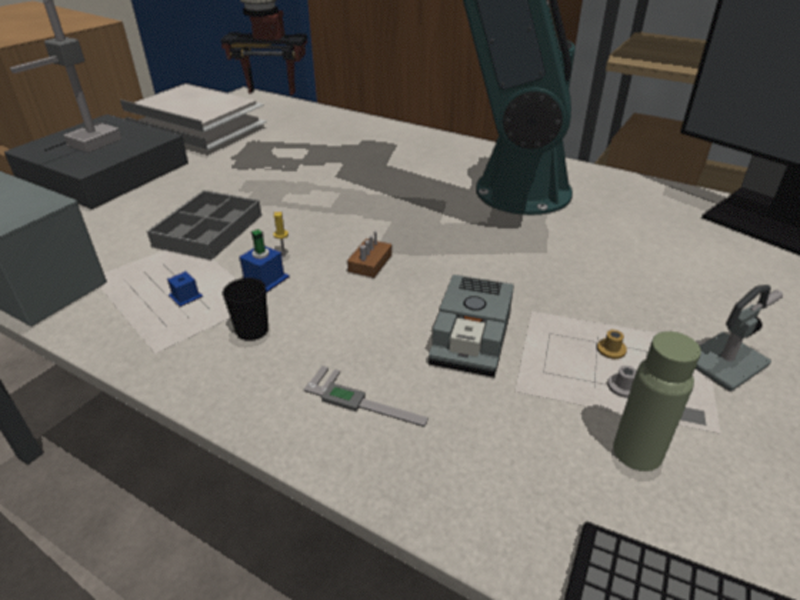

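View pics/top0.png

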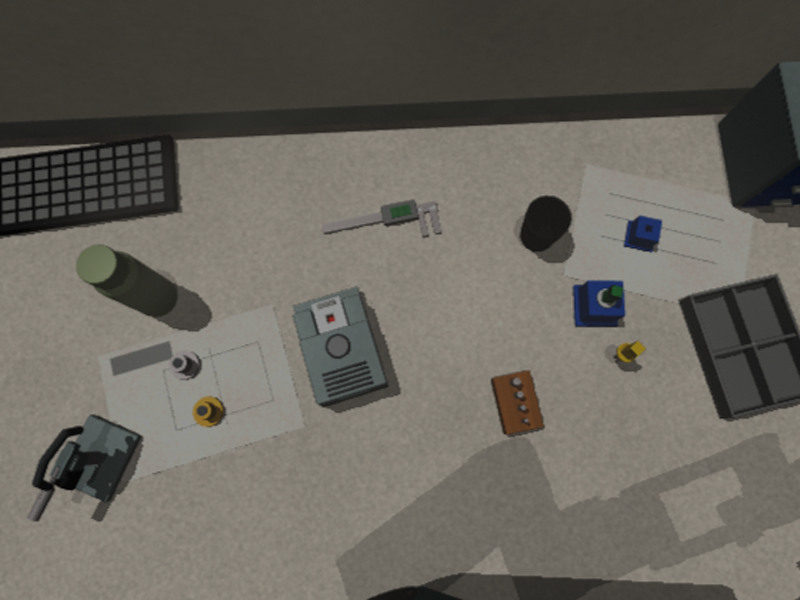

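The green tool stands in the large blue stand (scene 262,262; top 600,303). The small blue stand (scene 183,288; top 643,233) is empty, and the yellow look-alike is at scene 281,230 and top 628,352. The target is the green tool in the larger stand. I'll check it, and the unit, in enlarged crops.

```bash
python3 - <<'E'
import cv2,numpy as np
t=np.load("top0.npz")["frame"][:,:,::-1];s=np.load("scene0.npz")["frame"][:,:,::-1]
def crop(im,x,y,w,h,k): return cv2.resize(im[y:y+h,x:x+w],None,fx=k,fy=k,interpolation=cv2.INTER_CUBIC)
cv2.imwrite("pics/t_stand.png",crop(t,390,180,80,60,10))
cv2.imwrite("pics/t_unit.png",crop(t,200,195,80,100,6))
cv2.imwrite("pics/s_stand.png",crop(s,160,140,60,70,8))
cv2.imwrite("pics/s_unit.png",crop(s,295,185,75,80,7))
E
```

```text
(no output)
```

View pics/t_stand.png

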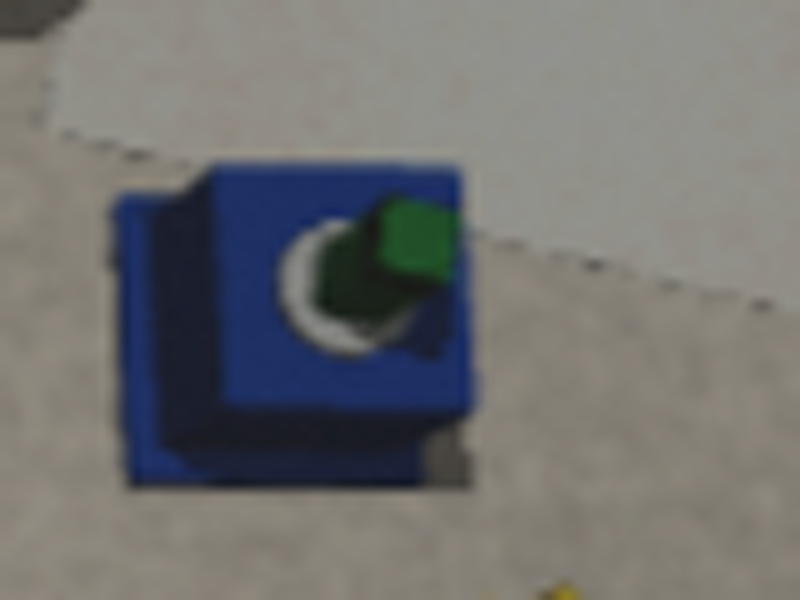

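View pics/t_unit.png

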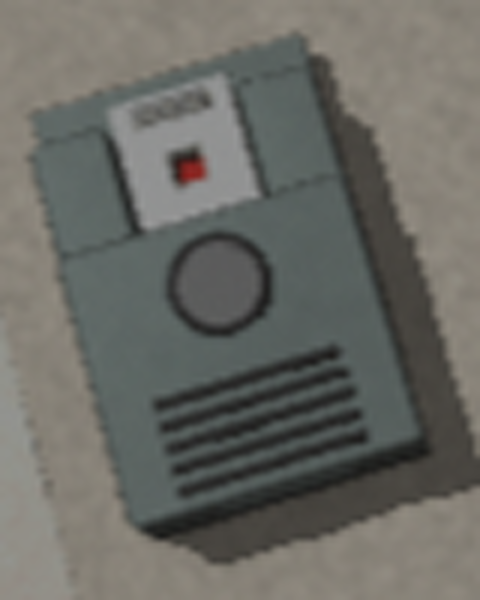

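View pics/s_stand.png

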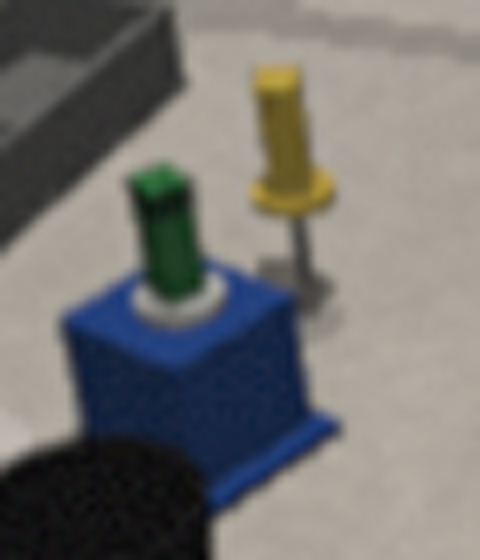

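View pics/s_unit.png

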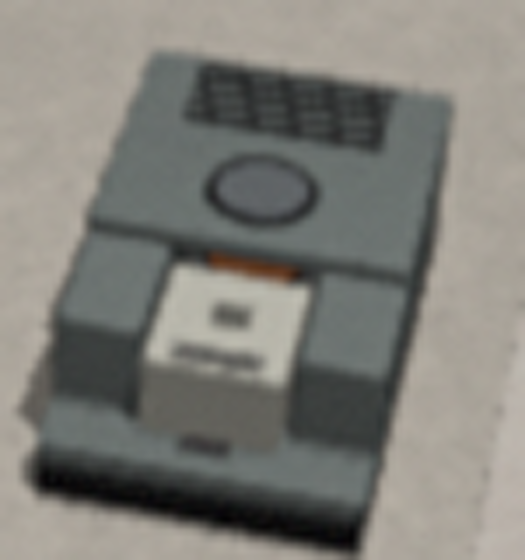

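```bash
cat > fit.py <<'E'
import numpy as np
from scipy.optimize import least_squares
C={n:np.load(n+"0.npz") for n in("top","scene")}
def proj(n,P):
    c=C[n];p=(c["view"]@np.c_[P,np.ones(len(P))].T)[:3];q=c["mtx"]@p;return (q[:2]/q[2]).T
def px(uv,x,y,k): return np.array([x,y])+(np.array(uv,float)+.5)/k-.5
def place(q,L):
    c,s=np.cos(q[2]),np.sin(q[2]);L=np.array(L,float)
    return np.c_[q[0]+c*L[:,0]-s*L[:,1],q[1]+s*L[:,0]+c*L[:,1],L[:,2]]
def fit(obs,q0):
    f=lambda q:np.concatenate([(proj(n,place(q,L))-uv).ravel() for n,L,uv in obs])
    s=least_squares(f,q0,loss="soft_l1");print(s.x.round(4),np.degrees(s.x[2]).round(2),"res",np.abs(f(s.x)).reshape(-1,2).round(2).tolist());return s.x
if __name__=="__main__":
    R=lambda x,y,z:[x,y,z]
    ut=("top",[[-.023,-.055,.07],[-.023,.055,.07],[.085,-.055,.07],[.085,.055,.07],[-.075,-.023,.056],[-.075,.023,.056],[-.045,0,.056]],
       px([[62,258],[335,178],[145,525],[425,440],[108,108],[230,72],[189,166]],200,195,6))
    us=("scene",[[-.023,.055,.07],[-.023,-.055,.07],[.085,.055,.07],[.085,-.055,.07],[-.075,.023,.056],[-.075,-.023,.056],[-.045,0,.056]],
       px([[92,220],[410,275],[155,52],[452,98],[147,355],[300,378],[231,316]],295,185,7))
    for o in([ut],[us],[ut,us]):
        q=fit(o,[.6,0.05,3]);print("recess",place(q,[[-.045,0,.056],[-.075,0,.056]]).round(4).tolist())
    h=.028
    st=("top",[[h,h,.06],[h,-h,.06],[-h,-h,.06],[-h,h,.06],[.035,.035,.005],[-.035,.035,.005]],px([[212,165],[460,167],[470,408],[225,410],[115,195],[128,487]],390,180,10))
    ss=("scene",[[h,-h,.06],[h,h,.06],[-h,h,.06]],px([[63,318],[182,360],[297,297]],160,140,8))
    for o in([st],[ss],[st,ss]): fit(o,[.6,-.3,0])
    g=.008
    ht=("top",[[g,g,.11],[g,-g,.11],[-g,-g,.11],[-g,g,.11]],px([[390,200],[460,208],[450,283],[378,268]],390,180,10))
    hs=("scene",[[g,-g,.11],[g,g,.11],[-g,g,.11],[-g,-g,.11]],px([[130,180],[147,200],[190,184],[168,166]],160,140,8))
    for o in([ht],[hs],[ht,hs]): fit(o,[.6,-.3,0])
E
python3 fit.py
```

```text
[0.5559 0.1267 3.4094] 195.34 res [[0.83, 0.0], [1.77, 2.08], [0.76, 3.17], [1.77, 1.18], [0.02, 0.17], [0.75, 0.38], [0.1, 0.52]]
recess [[0.5993, 0.1386, 0.056], [0.6282, 0.1465, 0.056]]
[0.5578 0.1314 3.4122] 195.5 res [[0.65, 0.34], [0.79, 0.46], [0.29, 1.64], [0.64, 1.66], [0.06, 1.29], [1.59, 1.54], [0.54, 0.3]]
recess [[0.6012, 0.1434, 0.056], [0.6301, 0.1514, 0.056]]
[0.556  0.1291 3.4081] 195.27 res [[1.91, 0.04], [0.72, 2.05], [1.93, 3.16], [0.63, 1.23], [1.04, 0.19], [1.75, 0.38], [0.94, 0.52], [1.19, 1.11], [0.11, 1.16], [0.63, 2.27], [0.17, 2.23], [0.62, 0.45], [2.34, 0.73], [0.11, 0.48]]
recess [[0.5994, 0.1409, 0.056], [0.6284, 0.1488, 0.056]]
[ 0.608  -0.2932 -0.0593] -3.4 res [[0.09, 0.01], [0.05, 0.03], [0.76, 0.33], [0.01, 0.12], [0.4, 0.04], [0.22, 0.28]]
[ 0.608  -0.2912 -0.0562] -3.22 res [[0.21, 0.22], [0.1, 1.01], [0.33, 0.69]]
[ 0.6078 -0.2928 -0.0575] -3.3 res [[0.26, 0.11], [0.12, 0.1], [0.63, 0.4], [0.14, 0.0], [0.57, 0.16], [0.34, 0.17], [0.61, 0.43], [0.54, 0.81], [0.09, 0.88]]
[ 0.6067 -0.2925 -0.2438] -13.97 res [[0.37, 0.34], [0.16, 0.28], [0.27, 0.01], [0.08, 0.06]]
[ 0.6111 -0.2883 -0.3831] -21.95 res [[0.56, 0.01], [0.02, 0.02], [0.24, 0.09], [0.25, 0.14]]
[ 0.6072 -0.2921 -0.2819] -16.15 res [[0.42, 0.66], [0.07, 0.22], [0.11, 0.12], [0.43, 0.32], [0.78, 0.8], [0.35, 1.01], [0.24, 1.17], [0.28, 1.17]]
```

```bash
cat >> fit.py <<'E'
def ray(n,uv,z,snap=None):
    c=snap or C[n];V=c["view"];d=np.linalg.inv(c["mtx"])@[uv[0],uv[1],1];R=V[:3,:3];o=-R.T@V[:3,3];w=R.T@d
    return (o+w*(z-o[2])/w[2]).round(4)
E
python3 - <<'E'
from fit import *
k=.7
# yellow: top handle end, base of the shadow; scene base
print("yel base top",ray("top",(625*k,362*k),0),"head top",ray("top",(637*k,347*k),.1), "scene head",ray("scene",px([277,75],160,140,8),.1),"scene base",ray("scene",px([305,310],160,140,8),0))
print("cup",ray("top",(547*k,215*k),.09),ray("scene",(246*k,292*k),.09))
for n,l in(("top",[(189,166),(169,90),(201,213)]),):
    for u in l: print("unit pts",ray(n,px(u,200,195,6),.056))
for u in [(231,316),(223,366),(241,273)]: print(ray("scene",px(u,295,185,7),.056))
E
```

```text
yel base top [ 0.512  -0.3332  0.    ] head top [ 0.5229 -0.3158  0.1   ] scene head [ 0.5226 -0.3151  0.1   ] scene base [ 0.5219 -0.3194  0.    ]
cup [ 0.7377 -0.2072  0.09  ] [ 0.7412 -0.1975  0.09  ]
unit pts [0.5981 0.1388 0.056 ]
unit pts [0.6276 0.1457 0.056 ]
unit pts [0.5802 0.1348 0.056 ]
[0.6009 0.1419 0.056 ]
[0.6247 0.1507 0.056 ]
[0.579  0.1349 0.056 ]
```

Emit:
send_rows(rows=[{"jaw": 0, "dx": 40, "dy": 30, "dz": 0, "twist": 0.1}, {"jaw": 0, "dx": 80, "dy": 60, "dz": 0, "twist": 0.2}, {"jaw": 0, "dx": 120, "dy": 90, "dz": 0, "twist": 0.3}, {"jaw": 0, "dx": 160, "dy": 115, "dz": 0, "twist": 0.4}, {"jaw": 0, "dx": 200, "dy": 140, "dz": 0, "twist": 0.5}, {"jaw": 0, "dx": 240, "dy": 170, "dz": -10, "twist": 0.6}, {"jaw": 0, "dx": 280, "dy": 200, "dz": -20, "twist": 0.7}, {"jaw": 0, "dx": 320, "dy": 225, "dz": -30, "twist": 0.8}, {"jaw": 0, "dx": 354, "dy": 251, "dz": -40, "twist": 0.87}, {"jaw": 0, "dx": 354, "dy": 251, "dz": -40, "twist": 0.87}], squeeze=30)

```text
time: 1.1
tool_pos: [0.6101, -0.2879, 0.2046]
eef_rot: [-2.486, -1.914, -0.001]
ft_force: [0.3, 0.2, 0.6]
width: 0.0437
```

Emit:
send_rows(rows=[{"jaw": 0, "dx": -2.6, "dy": -4, "dz": 0}, {"jaw": 0, "dx": -2.6, "dy": -4, "dz": -20}, {"jaw": 0, "dx": -2.6, "dy": -4, "dz": -40}, {"jaw": 0, "dx": -2.6, "dy": -4, "dz": -60}, {"jaw": 0, "dx": -2.6, "dy": -4, "dz": -75}, {"jaw": 0, "dx": -2.6, "dy": -4, "dz": -75}])

```text
schema error: expected keys jaw, dx, dy, dz, twist
```

```bash
cat > look.py <<'E'
from cell import r,snapshot
import cv2,numpy as np,sys
def look(tag,n,x,y,w,h,k):
    s=snapshot(n);f=s["frame"][:,:,::-1]
    cv2.imwrite(f"pics/{tag}.png",cv2.resize(f[y:y+h,x:x+w],None,fx=k,fy=k,interpolation=cv2.INTER_CUBIC));return s
E
python3 -c "
from look import *
look('a_s','scene',130,110,110,100,6)
look('a_t','top',370,160,110,90,6)"
```

```text
(no output)
```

View pics/a_s.png

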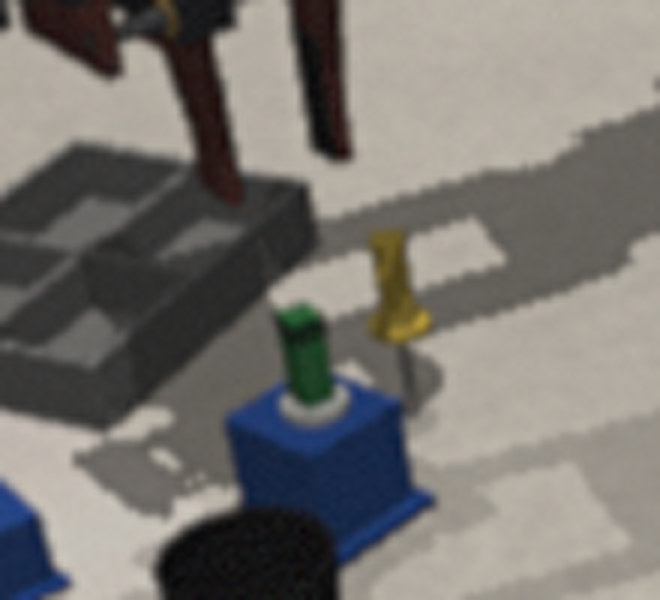

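View pics/a_t.png

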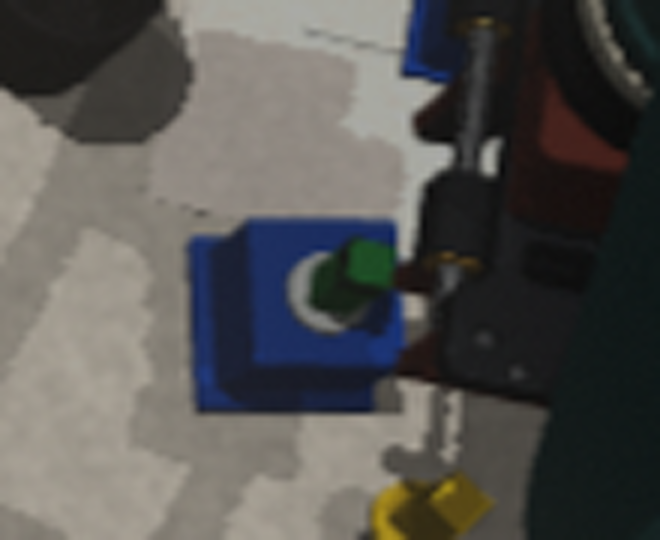

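The fingers (scene crop 225,195 and 335,155) straddle the handle (300,310) from above. The last move was refused because it left out twist, so I'll resend it.

Emit:
send_rows(rows=[{"jaw": 0, "dx": -2.6, "dy": -4, "dz": 0, "twist": 0}, {"jaw": 0, "dx": -2.6, "dy": -4, "dz": -20, "twist": 0}, {"jaw": 0, "dx": -2.6, "dy": -4, "dz": -40, "twist": 0}, {"jaw": 0, "dx": -2.6, "dy": -4, "dz": -60, "twist": 0}, {"jaw": 0, "dx": -2.6, "dy": -4, "dz": -75, "twist": 0}, {"jaw": 0, "dx": -2.6, "dy": -4, "dz": -75, "twist": 0}])

```text
time: 1.8
tool_pos: [0.6022, -0.2957, 0.1289]
eef_rot: [-2.49, -1.904, 0.006]
ft_force: [-0.2, -0.7, 0.0]
width: 0.0439
```

```bash
python3 -c "
from look import *
look('b_s','scene',130,110,110,100,6)
look('b_t','top',370,160,110,90,6);print(r.observe()['tool_pos'])"
```

```text
[ 0.60411059 -0.29610688  0.13121109]
```

View pics/b_s.png

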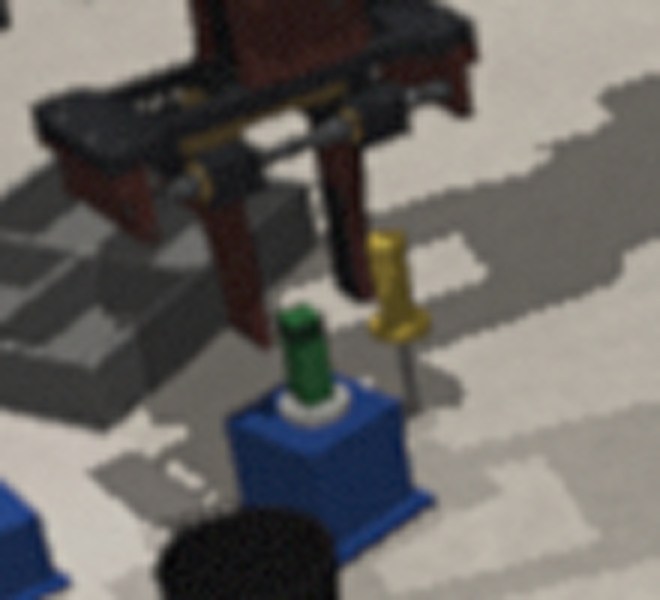

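View pics/b_t.png

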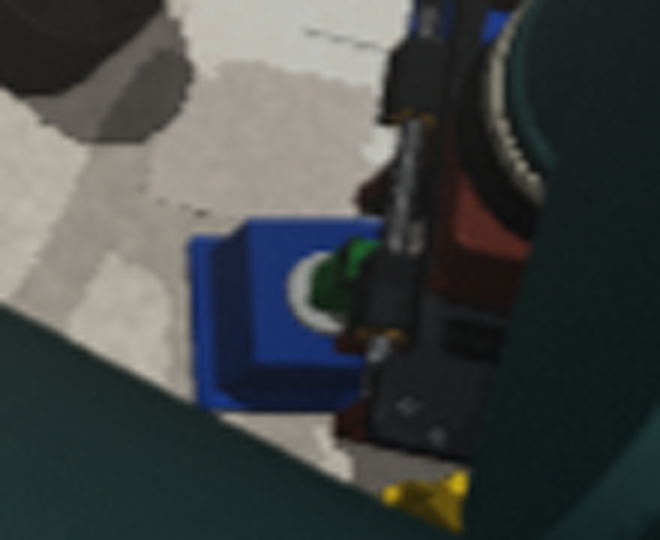

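Emit:
send_rows(rows=[{"jaw": 0, "dx": 3.5, "dy": 4, "dz": 0, "twist": 0}, {"jaw": 0, "dx": 3.5, "dy": 4, "dz": 0, "twist": 0}, {"jaw": 0, "dx": 3.5, "dy": 4, "dz": 0, "twist": 0}])

```text
time: 2.2
tool_pos: [0.6083, -0.2921, 0.1321]
eef_rot: [-2.493, -1.909, 0.002]
ft_force: [0.5, -0.0, -1.0]
width: 0.0438
```

```bash
python3 -c "
from look import *
for i in range(4):
  o=r.observe();print(o['time'],o['tool_pos'],o['ft_force'],o['qd'].round(3));look('c_s','scene',130,110,110,100,6)
"
```

```text
2.2 [ 0.60828704 -0.29214252  0.13214294] [ 0.50134204 -0.0284295  -1.01714417] [-0.002  0.003  0.008 -0.    -0.002  0.001]
2.25 [ 0.60806299 -0.29215039  0.13194137] [-0.01590685  0.24244945  0.12022771] [ 0.     0.003  0.004 -0.001 -0.     0.   ]
2.3 [ 0.60792395 -0.29209231  0.13174849] [ 0.037925   -0.19260336  0.12086313] [-0.003  0.003  0.005  0.    -0.002  0.001]
2.35 [ 0.60780638 -0.29206315  0.13156918] [-0.6526288   0.03179229  0.36197887] [-0.001  0.004  0.003  0.     0.     0.001]
```

View pics/c_s.png

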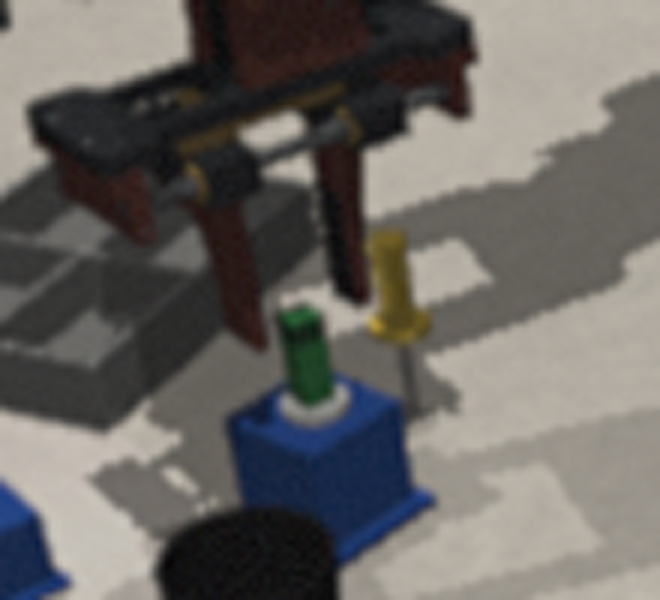

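The handle top (298,312) lies between the fingertips (262,348 and 360,300). I'll go down and grip.

Emit:
send_rows(rows=[{"jaw": 0, "dx": 0, "dy": 0, "dz": -12, "twist": 0}, {"jaw": 0, "dx": 0, "dy": 0, "dz": -24, "twist": 0}, {"jaw": 0, "dx": 0, "dy": 0, "dz": -35, "twist": 0}, {"jaw": 0, "dx": 0, "dy": 0, "dz": -35, "twist": 0}, {"jaw": 0, "dx": 0, "dy": 0, "dz": -35, "twist": 0}])

```text
time: 2.9
tool_pos: [0.6073, -0.2918, 0.0955]
eef_rot: [-2.491, -1.907, 0.004]
ft_force: [-0.1, 0.9, 0.2]
width: 0.044
```

Emit:
send_rows(rows=[{"jaw": 0.3, "dx": 0, "dy": 0, "dz": 0, "twist": 0}, {"jaw": 0.45, "dx": 0, "dy": 0, "dz": 0, "twist": 0}, {"jaw": 0.7, "dx": 0, "dy": 0, "dz": 0, "twist": 0}, {"jaw": 1, "dx": 0, "dy": 0, "dz": 0, "twist": 0}, {"jaw": 1, "dx": 0, "dy": 0, "dz": 0, "twist": 0}], squeeze=30)

```text
time: 3.4
tool_pos: [0.6075, -0.2919, 0.0959]
eef_rot: [-2.492, -1.907, 0.004]
ft_force: [-1.3, 0.3, 1.4]
width: 0.0159
```

```bash
python3 -c "
from look import *
o=r.observe();print(o)
look('d_s','scene',130,110,110,100,6)
"
```

```text
{'time': 3.4, 'joints': array([-5.49935076e-01,  6.14360399e-01,  1.47897255e+00, -9.89244197e-04,
        1.05248806e+00, -2.85086299e-01]), 'qd': array([ 1.42370158e-03,  8.97352746e-04, -2.11720940e-03, -1.71998639e-03,
       -2.40697027e-05,  6.93434215e-05]), 'effort': array([-2.53773452e-02, -6.18361688e+01, -2.22782475e+01,  3.77866952e-02,
        5.25874214e-02,  4.48445528e-03]), 'tool_pos': array([ 0.60748572, -0.291942  ,  0.09588637]), 'eef_rot': array([-2.49194682, -1.90708022,  0.00364248]), 'ft_force': array([-1.31741359,  0.33362215,  1.36227682]), 'torque': array([ 0.03259417, -0.03159732,  0.0396712 ]), 'width': 0.01585419439035801}
```

View pics/d_s.png

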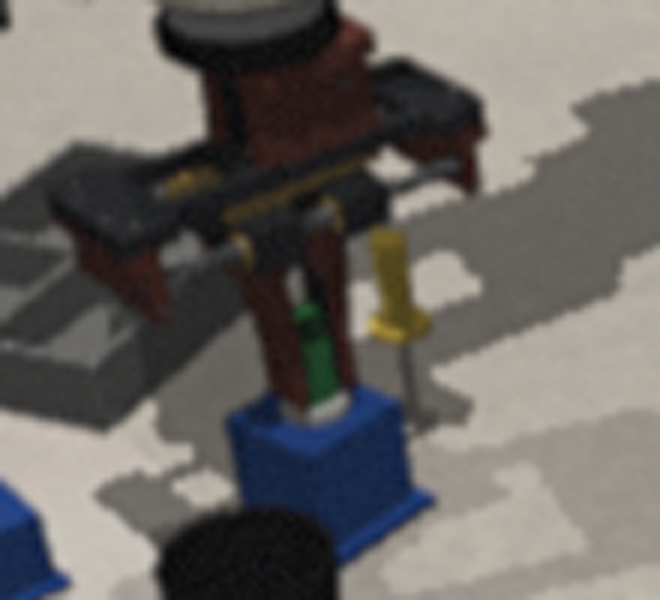

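Gripped, with a width of 15.9 mm. Next I'll lift.

Emit:
send_rows(rows=[{"jaw": 1, "dx": 0, "dy": 0, "dz": 12, "twist": 0}, {"jaw": 1, "dx": 0, "dy": 0, "dz": 30, "twist": 0}, {"jaw": 1, "dx": 0, "dy": 0, "dz": 55, "twist": 0}, {"jaw": 1, "dx": 0, "dy": 0, "dz": 80, "twist": 0}, {"jaw": 1, "dx": 0, "dy": 0, "dz": 105, "twist": 0}, {"jaw": 1, "dx": 0, "dy": 0, "dz": 105, "twist": 0}, {"jaw": 1, "dx": 0, "dy": 0, "dz": 105, "twist": 0}])

```text
time: 4.15
tool_pos: [0.6077, -0.2921, 0.2016]
eef_rot: [-2.493, -1.908, 0.003]
ft_force: [0.9, 0.5, -1.9]
width: 0.0161
```

Emit:
send_rows(rows=[{"jaw": 1, "dx": 0, "dy": 30, "dz": 0, "twist": 0.05}, {"jaw": 1, "dx": 0, "dy": 75, "dz": 0, "twist": 0.1}, {"jaw": 1, "dx": 0, "dy": 120, "dz": 0, "twist": 0.16}, {"jaw": 1, "dx": 0, "dy": 165, "dz": 0, "twist": 0.22}, {"jaw": 1, "dx": 0, "dy": 210, "dz": 0, "twist": 0.28}, {"jaw": 1, "dx": -2, "dy": 255, "dz": 0, "twist": 0.34}, {"jaw": 1, "dx": -4, "dy": 300, "dz": 0, "twist": 0.4}, {"jaw": 1, "dx": -6, "dy": 345, "dz": 0, "twist": 0.45}, {"jaw": 1, "dx": -8, "dy": 390, "dz": 0, "twist": 0.5}, {"jaw": 1, "dx": -8, "dy": 420, "dz": 0, "twist": 0.52}])

```text
time: 5.15
tool_pos: [0.5977, 0.1308, 0.1999]
eef_rot: [-1.913, -2.486, 0.007]
ft_force: [0.3, 0.3, -1.5]
width: 0.0159
```

Emit:
send_rows(rows=[{"jaw": 1, "dx": 0, "dy": 0, "dz": 0, "twist": 0}, {"jaw": 1, "dx": 0, "dy": 0, "dz": 0, "twist": 0}, {"jaw": 1, "dx": 0, "dy": 0, "dz": 0, "twist": 0}])

```text
time: 5.45
tool_pos: [0.5972, 0.1296, 0.1989]
eef_rot: [-1.914, -2.484, 0.009]
ft_force: [0.0, -1.0, -0.6]
width: 0.0162
```

```bash
python3 -c "
from look import *
o=r.observe();print(o)
look('e_s','scene',270,120,125,140,5)
look('e_t','top',170,160,140,120,5)
"
```

```text
{'time': 5.45, 'joints': array([ 1.01044361e-01,  4.24037637e-01,  1.53565225e+00, -4.53009943e-04,
        1.19011296e+00, -1.56845483e-01]), 'qd': array([-1.58909352e-02, -6.03353474e-03, -8.26400818e-03,  1.66856198e-03,
       -5.90134047e-05,  9.42515847e-04]), 'effort': array([ 1.03082143e+00, -5.43610382e+01, -2.55817330e+01,  1.41821802e-01,
        9.59571591e-02, -6.82022310e-04]), 'tool_pos': array([0.5971561 , 0.12964805, 0.19891824]), 'eef_rot': array([-1.91366463, -2.4843047 ,  0.00932363]), 'ft_force': array([ 0.02560693, -1.03062458, -0.64156645]), 'torque': array([-0.03748543, -0.08618101,  0.00114243]), 'width': 0.016182220571924318}
```

View pics/e_s.png

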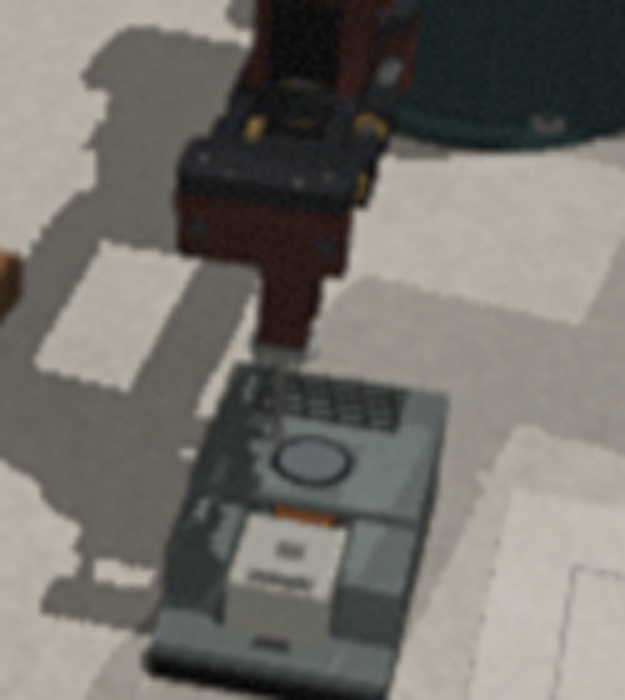

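View pics/e_t.png

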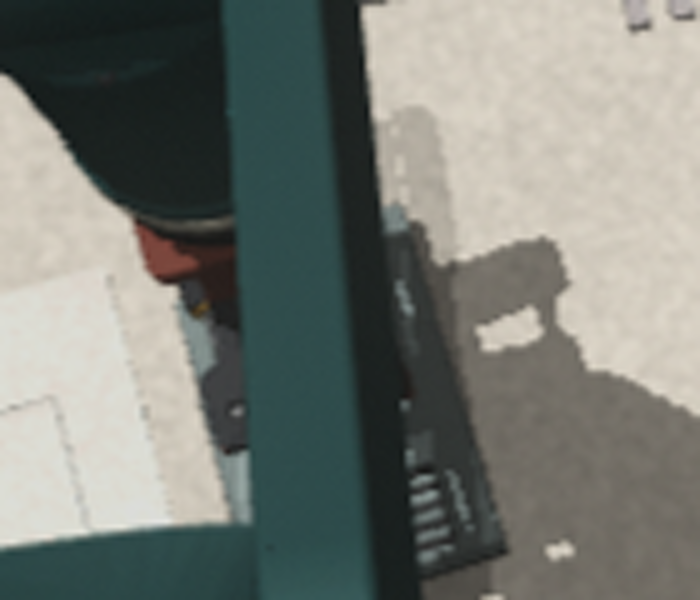

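```bash
python3 -c "
from fit import *
p=px([279,442],270,120,5);print(p,ray('scene',p,.1129), proj('scene',np.array([[.5972,.1296,.1129]])))
print('collar',ray('scene',px([283,353],270,120,5),.1129+.0525))
q=px([290,550],270,120,5);print(q,ray('scene',q,.056),proj('scene',np.array([[.5995,.1405,.056],[.5981,.1388,.056]])))
"

```

```text
[325.4 208. ] [0.5983 0.1314 0.1129] [[324.89709502 207.51103959]]
collar [0.6044 0.1329 0.1654]
[327.6 229.6] [0.6005 0.1418 0.056 ] [[327.29057317 229.19086823]
 [326.89382394 228.61384977]]
```

Emit:
send_rows(rows=[{"jaw": 1, "dx": 2.3, "dy": 10.4, "dz": -10, "twist": 0}, {"jaw": 1, "dx": 2.3, "dy": 10.4, "dz": -22, "twist": 0}, {"jaw": 1, "dx": 2.3, "dy": 10.4, "dz": -34, "twist": 0}, {"jaw": 1, "dx": 2.3, "dy": 10.4, "dz": -44, "twist": 0}, {"jaw": 1, "dx": 2.3, "dy": 10.4, "dz": -49, "twist": 0}, {"jaw": 1, "dx": 2.3, "dy": 10.4, "dz": -49, "twist": 0}, {"jaw": 1, "dx": 2.3, "dy": 10.4, "dz": -49, "twist": 0}, {"jaw": 1, "dx": 2.3, "dy": 10.4, "dz": -49, "twist": 0}])

```text
time: 6.35
tool_pos: [0.6004, 0.1397, 0.151]
eef_rot: [-1.916, -2.484, 0.007]
ft_force: [0.3, 0.2, -0.4]
width: 0.016
```

```bash
python3 -c "
from look import *
o=r.observe();print(o['tool_pos'],o['ft_force'],o['eef_rot'])
look('f_s','scene',290,160,75,75,8)
look('f_t','top',200,190,80,75,8)
"
```

```text
[0.60040584 0.13971585 0.15097862] [ 0.31540804  0.22999746 -0.39966731] [-1.91579539 -2.48445581  0.00677332]
```

View pics/f_s.png

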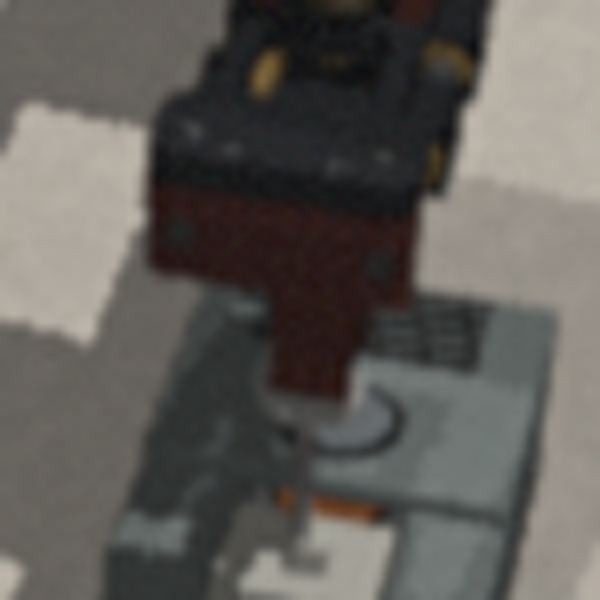

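View pics/f_t.png

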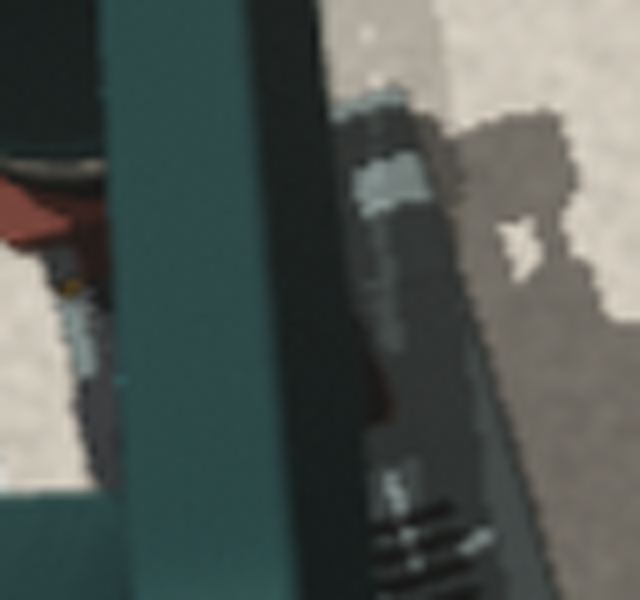

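```bash
python3 -c "
from look import *
import cv2
s=snapshot('scene');f=s['frame'][:,:,::-1][205:250,305:355]
f=cv2.convertScaleAbs(f,alpha=1.3)
cv2.imwrite('pics/g.png',cv2.resize(f,None,fx=13,fy=13,interpolation=cv2.INTER_CUBIC))
import fit,numpy as np
print(r.observe()['tool_pos'])
print(fit.proj('scene',np.array([[.6004,.1397,.065],[.6015,.1415,.065],[.6006,.1418,.056]])))
"
```

```text
[0.60031473 0.13974236 0.15100564]
[[327.04158975 226.28065915]
 [327.53885106 226.80023481]
 [327.58926284 229.6405361 ]]
```

View pics/g.png

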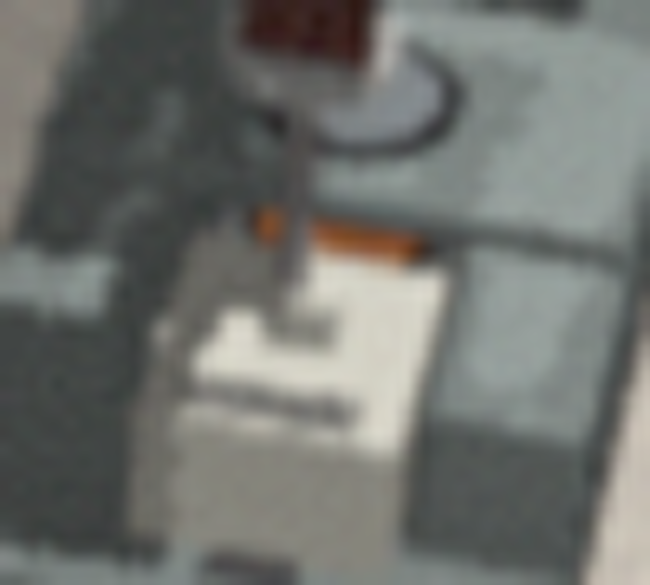

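```bash
cat > ov.py <<'E'
from look import *
import fit
def ov(name,tip,rec,yaw,x0=305,y0=205,w=50,h=45,k=13):
    s=snapshot('scene');f=cv2.convertScaleAbs(s['frame'][:,:,::-1][y0:y0+h,x0:x0+w],alpha=1.3)
    f=cv2.resize(f,None,fx=k,fy=k,interpolation=cv2.INTER_CUBIC);g=f.copy()
    t=lambda P:np.round(((fit.proj('scene',np.array(P,float))-[x0,y0]+.5)*k-.5)*8).astype(int)
    a=np.linspace(0,2*np.pi,24)
    tt=np.array(tip)
    P=[tt+[.003*np.cos(b),.003*np.sin(b),0] for b in a]
    cv2.polylines(g,[t(P)],True,(0,255,0),1,shift=3)
    for sgn in(-1,1):
        d=np.array([-.5,.86,0])*.003*sgn
        cv2.polylines(g,[t([tt+d,tt+d+[0,0,.05]])],False,(0,255,0),1,shift=3)
    q=(rec[0],rec[1],yaw)
    L=fit.place(q,[[-.006,-.006,.056],[.006,-.006,.056],[.006,.006,.056],[-.006,.006,.056]]);cv2.polylines(g,[t(L)],True,(0,0,255),1,shift=3)
    L=fit.place(q,[[-.03,-.023,.056],[.02,-.023,.056],[.02,.023,.056],[-.03,.023,.056]]);cv2.polylines(g,[t(L)],True,(255,0,0),1,shift=3)
    cv2.imwrite(f'pics/{name}.png',g)
if __name__=="__main__":
    import sys
    v=list(map(float,sys.argv[2:]))
    ov(sys.argv[1],v[:3],v[3:5],v[5])
E
python3 ov.py h1 .6015 .1415 .065 .6006 .1418 3.41
```

```text
(no output)
```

View pics/h1.png

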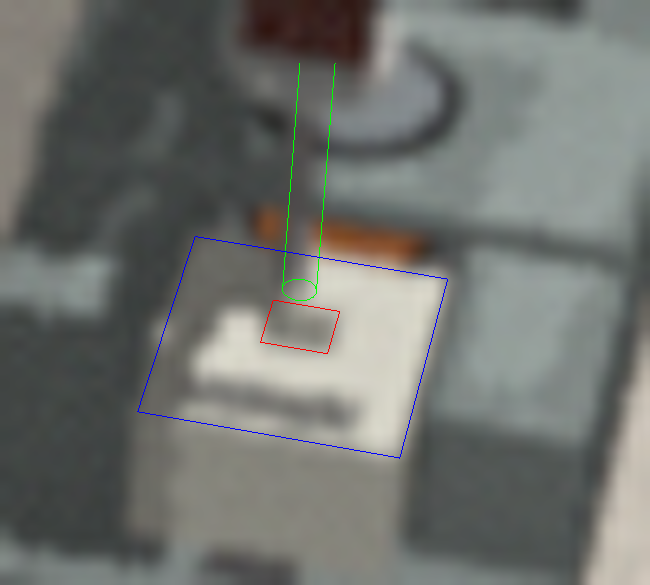

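Emit:
send_rows(rows=[{"jaw": 1, "dx": -1.3, "dy": 1.2, "dz": -2, "twist": 0}, {"jaw": 1, "dx": -1.3, "dy": 1.2, "dz": -4, "twist": 0}, {"jaw": 1, "dx": -1.3, "dy": 1.2, "dz": -6, "twist": 0}, {"jaw": 1, "dx": -1.3, "dy": 1.2, "dz": -6, "twist": 0}, {"jaw": 1, "dx": -1.3, "dy": 1.2, "dz": -6, "twist": 0}])

```text
time: 7.05
tool_pos: [0.5989, 0.1409, 0.1448]
eef_rot: [-1.916, -2.484, 0.007]
ft_force: [-1.1, 0.5, -0.4]
width: 0.0162
```

```bash
python3 ov.py h2 .6006 .1418 .059 .6006 .1418 3.41;python3 -c "
from cell import r;o=r.observe();print(o['tool_pos'],o['ft_force'],o['torque'])"
```

```text
[0.59892052 0.1409314  0.14482693] [ 1.27312321 -0.15494544 -0.30585993] [-0.0303596  -0.09569916  0.01274259]
```

View pics/h2.png

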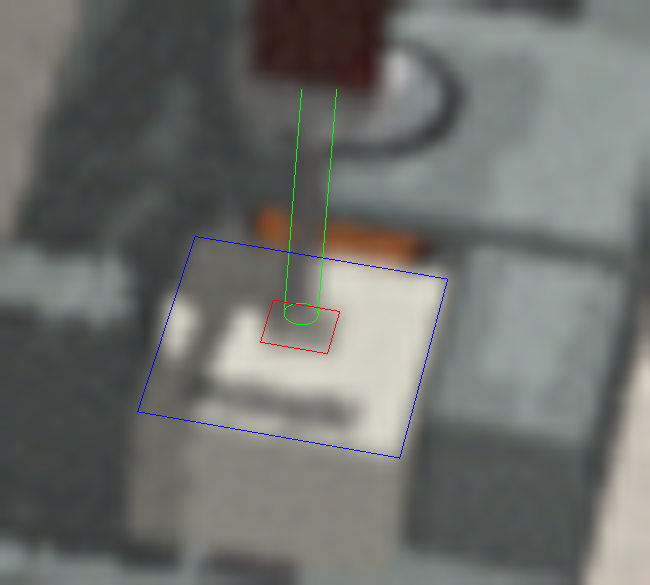

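Pin and model agree to within about 1 mm. The next moves are a guarded descent into the recess.

Emit:
send_rows(rows=[{"jaw": 1, "dx": 0, "dy": 0, "dz": -1.5, "twist": 0}, {"jaw": 1, "dx": 0, "dy": 0, "dz": -3, "twist": 0}, {"jaw": 1, "dx": 0, "dy": 0, "dz": -4.5, "twist": 0}, {"jaw": 1, "dx": 0, "dy": 0, "dz": -4.5, "twist": 0}])

```text
time: 7.5
tool_pos: [0.5987, 0.1409, 0.1401]
eef_rot: [-1.915, -2.484, 0.008]
ft_force: [0.2, -0.1, -1.1]
width: 0.0159
```

Emit:
send_rows(rows=[{"jaw": 1, "dx": 0, "dy": 0, "dz": -1, "twist": 0}, {"jaw": 1, "dx": 0, "dy": 0, "dz": -2, "twist": 0}, {"jaw": 1, "dx": 0, "dy": 0, "dz": -3, "twist": 0}, {"jaw": 1, "dx": 0, "dy": 0, "dz": -3, "twist": 0}])

```text
time: 7.9
tool_pos: [0.5986, 0.1409, 0.1369]
eef_rot: [-1.915, -2.484, 0.008]
ft_force: [-1.5, -0.2, -1.2]
width: 0.0159
```

The tip is 5 mm below the mouth with no contact, so it is inside the recess.

Emit:
send_rows(rows=[{"jaw": 1, "dx": 0, "dy": 0, "dz": -1, "twist": 0}, {"jaw": 1, "dx": 0, "dy": 0, "dz": -2, "twist": 0}, {"jaw": 1, "dx": 0, "dy": 0, "dz": -2, "twist": 0}])

```text
time: 8.2
tool_pos: [0.5985, 0.1409, 0.1347]
eef_rot: [-1.915, -2.484, 0.008]
ft_force: [-0.2, -0.5, -0.3]
width: 0.0161
```

Emit:
send_rows(rows=[{"jaw": 1, "dx": 0, "dy": 0, "dz": -1, "twist": 0}, {"jaw": 1, "dx": 0, "dy": 0, "dz": -2, "twist": 0}, {"jaw": 1, "dx": 0, "dy": 0, "dz": -2, "twist": 0}])

```text
time: 8.5
tool_pos: [0.5984, 0.1408, 0.1325]
eef_rot: [-1.915, -2.484, 0.009]
ft_force: [0.3, 0.3, -1.0]
width: 0.0161
```

Emit:
send_rows(rows=[{"jaw": 1, "dx": 0, "dy": 0, "dz": -1, "twist": 0}, {"jaw": 1, "dx": 0, "dy": 0, "dz": -2, "twist": 0}, {"jaw": 1, "dx": 0, "dy": 0, "dz": -2, "twist": 0}])

```text
time: 8.8
tool_pos: [0.5983, 0.1408, 0.1303]
eef_rot: [-1.915, -2.483, 0.009]
ft_force: [0.0, 0.3, -0.0]
width: 0.0157
```

Emit:
send_rows(rows=[{"jaw": 1, "dx": 0.4, "dy": 0, "dz": -1, "twist": 0}, {"jaw": 1, "dx": 0.4, "dy": 0, "dz": -1.5, "twist": 0}, {"jaw": 1, "dx": 0.4, "dy": 0, "dz": -1.5, "twist": 0}])

```text
time: 9.1
tool_pos: [0.5989, 0.1409, 0.1291]
eef_rot: [-1.915, -2.484, 0.008]
ft_force: [-0.8, -0.3, 1.9]
width: 0.0157
```

Emit:
send_rows(rows=[{"jaw": 1, "dx": 0.3, "dy": 0, "dz": -1, "twist": 0}, {"jaw": 1, "dx": 0.3, "dy": 0, "dz": -1.5, "twist": 0}, {"jaw": 1, "dx": 0.3, "dy": 0, "dz": -1.5, "twist": 0}])

```text
time: 9.4
tool_pos: [0.5991, 0.1409, 0.1277]
eef_rot: [-1.915, -2.483, 0.009]
ft_force: [-1.5, -0.0, 3.0]
width: 0.0158
```

Emit:
send_rows(rows=[{"jaw": 1, "dx": 0.2, "dy": 0, "dz": -1, "twist": 0}, {"jaw": 1, "dx": 0.2, "dy": 0, "dz": -1.5, "twist": 0}, {"jaw": 1, "dx": 0.2, "dy": 0, "dz": -1.5, "twist": 0}])

```text
time: 9.7
tool_pos: [0.5992, 0.1409, 0.1262]
eef_rot: [-1.915, -2.483, 0.009]
ft_force: [-2.4, 0.4, 3.8]
width: 0.0161
```

```bash
cat > avg.py <<'E'
from cell import r,snapshot
import numpy as np
F=[];P=[]
for i in range(8):
    o=r.observe();F.append(o['ft_force']);P.append(o['tool_pos']);snapshot('scene')
print(o['time'],np.mean(F,0).round(2),np.std(F,0).round(2),P[0].round(5),P[-1].round(5))
E
python3 avg.py
```

```text
10.05 [-1.51  0.11  4.19] [0.54 0.39 0.52] [0.59919 0.14088 0.12618] [0.59918 0.14091 0.1262 ]
```

Emit:
send_rows(rows=[{"jaw": 1, "dx": 0, "dy": 0, "dz": -0.8, "twist": 0}, {"jaw": 1, "dx": 0, "dy": 0, "dz": -1.6, "twist": 0}, {"jaw": 1, "dx": 0, "dy": 0, "dz": -1.6, "twist": 0}])

```text
time: 10.4
tool_pos: [0.5992, 0.1409, 0.1245]
eef_rot: [-1.915, -2.483, 0.009]
ft_force: [-2.0, 0.1, 6.5]
width: 0.0161
```

```bash
python3 avg.py
```

```text
10.75 [-1.83  0.09  4.99] [0.57 0.3  0.97] [0.5992  0.14089 0.12453] [0.59927 0.14087 0.12465]
```

Emit:
send_rows(rows=[{"jaw": 1, "dx": 0.5, "dy": 0.1, "dz": -0.7, "twist": 0}, {"jaw": 1, "dx": 1, "dy": 0.3, "dz": -0.7, "twist": 0}, {"jaw": 1, "dx": 1.5, "dy": 0.4, "dz": -0.7, "twist": 0}, {"jaw": 1, "dx": 2, "dy": 0.6, "dz": -0.7, "twist": 0}])

```text
time: 11.2
tool_pos: [0.6009, 0.1414, 0.1238]
eef_rot: [-1.915, -2.483, 0.01]
ft_force: [-2.2, -0.5, 5.8]
width: 0.0158
```

Emit:
send_rows(rows=[{"jaw": 1, "dx": 0.5, "dy": 0.1, "dz": 0, "twist": 0}, {"jaw": 1, "dx": 1, "dy": 0.3, "dz": 0, "twist": 0}, {"jaw": 1, "dx": 1.5, "dy": 0.4, "dz": 0, "twist": 0}, {"jaw": 1, "dx": 2, "dy": 0.6, "dz": 0, "twist": 0}])

```text
time: 11.6
tool_pos: [0.6025, 0.1418, 0.1237]
eef_rot: [-1.914, -2.483, 0.011]
ft_force: [-1.8, -0.3, 3.7]
width: 0.0161
```

```bash
python3 avg.py
```

```text
11.95 [-2.22 -0.28  5.08] [0.31 0.37 0.77] [0.60253 0.14184 0.12373] [0.60263 0.14187 0.12378]
```

Emit:
send_rows(rows=[{"jaw": 1, "dx": 0.5, "dy": 0.1, "dz": 0, "twist": 0}, {"jaw": 1, "dx": 1, "dy": 0.3, "dz": 0, "twist": 0}, {"jaw": 1, "dx": 1.5, "dy": 0.4, "dz": 0, "twist": 0}, {"jaw": 1, "dx": 2, "dy": 0.6, "dz": 0, "twist": 0}])

```text
time: 12.4
tool_pos: [0.6043, 0.1423, 0.1237]
eef_rot: [-1.914, -2.483, 0.011]
ft_force: [-1.9, -0.6, 5.0]
width: 0.0157
```

```bash
python3 avg.py
```

```text
12.75 [-2.21 -0.52  5.25] [0.61 0.26 0.53] [0.60432 0.14233 0.12372] [0.60445 0.14231 0.12378]
```

```bash
python3 ov.py i1 .6055 .1435 .038 .6006 .1418 3.41
```

```text
(no output)
```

View pics/i1.png

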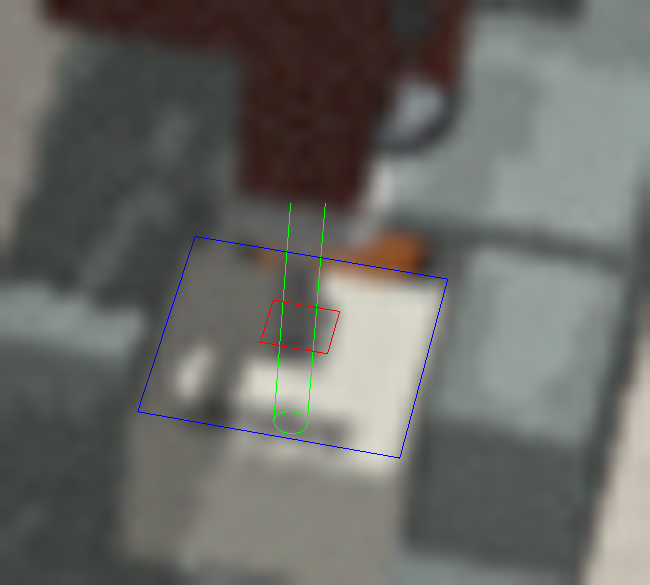

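The slide is moving: its front edge is about 5 mm out (crop row 458 to 470). I'll keep pushing.

Emit:
send_rows(rows=[{"jaw": 1, "dx": 0.8, "dy": 0.2, "dz": 0, "twist": 0}, {"jaw": 1, "dx": 1.6, "dy": 0.4, "dz": 0, "twist": 0}, {"jaw": 1, "dx": 2.4, "dy": 0.7, "dz": 0, "twist": 0}, {"jaw": 1, "dx": 3.2, "dy": 0.9, "dz": 0, "twist": 0}, {"jaw": 1, "dx": 4, "dy": 1.1, "dz": 0, "twist": 0}, {"jaw": 1, "dx": 4.8, "dy": 1.3, "dz": 0, "twist": 0}, {"jaw": 1, "dx": 5.6, "dy": 1.5, "dz": 0, "twist": 0}, {"jaw": 1, "dx": 6.4, "dy": 1.8, "dz": 0, "twist": 0}])

```text
time: 13.65
tool_pos: [0.6105, 0.1439, 0.1237]
eef_rot: [-1.914, -2.482, 0.012]
ft_force: [-1.8, -1.1, 5.8]
width: 0.0159
```

```bash
python3 avg.py
```

```text
14.0 [-2.35 -0.59  4.91] [0.45 0.43 0.56] [0.61051 0.14395 0.12367] [0.61069 0.144   0.12372]
```

Emit:
send_rows(rows=[{"jaw": 1, "dx": 1, "dy": 0.3, "dz": 0, "twist": 0}, {"jaw": 1, "dx": 2, "dy": 0.5, "dz": 0, "twist": 0}, {"jaw": 1, "dx": 3, "dy": 0.8, "dz": 0, "twist": 0}, {"jaw": 1, "dx": 4, "dy": 1.1, "dz": 0, "twist": 0}, {"jaw": 1, "dx": 5, "dy": 1.4, "dz": 0, "twist": 0}, {"jaw": 1, "dx": 6, "dy": 1.6, "dz": 0, "twist": 0}, {"jaw": 1, "dx": 7, "dy": 1.9, "dz": 0, "twist": 0}, {"jaw": 1, "dx": 8, "dy": 2.2, "dz": 0, "twist": 0}, {"jaw": 1, "dx": 9, "dy": 2.5, "dz": 0, "twist": 0}, {"jaw": 1, "dx": 10, "dy": 2.7, "dz": 0, "twist": 0}])

```text
time: 15.05
tool_pos: [0.6204, 0.1465, 0.1237]
eef_rot: [-1.914, -2.483, 0.013]
ft_force: [-2.6, -0.1, 4.6]
width: 0.0157
```

```bash
python3 avg.py;python3 ov.py i2 .6055 .1435 .038 .6006 .1418 3.41
```

```text
15.4 [-2.06 -0.15  5.01] [0.5  0.3  0.55] [0.6204  0.14653 0.12365] [0.62054 0.14658 0.12371]
```

View pics/i2.png

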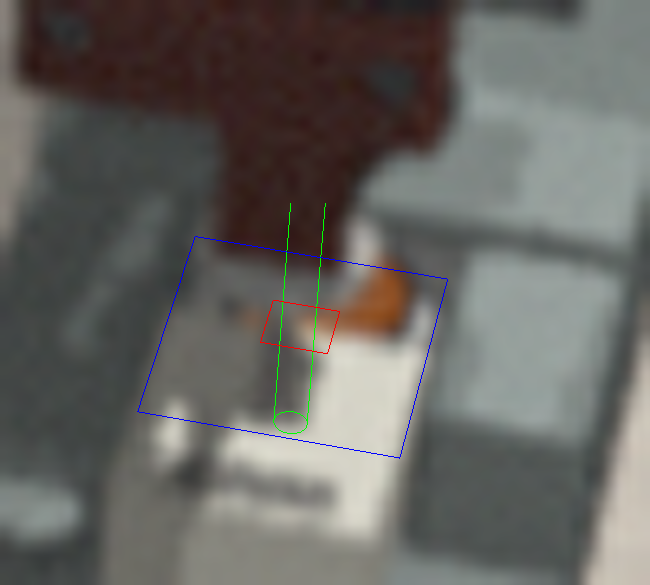

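Half way out, and the forces are steady. I'll carry on.

Emit:
send_rows(rows=[{"jaw": 1, "dx": 1, "dy": 0.3, "dz": 0, "twist": 0}, {"jaw": 1, "dx": 2, "dy": 0.5, "dz": 0, "twist": 0}, {"jaw": 1, "dx": 3, "dy": 0.8, "dz": 0, "twist": 0}, {"jaw": 1, "dx": 4, "dy": 1.1, "dz": 0, "twist": 0}, {"jaw": 1, "dx": 5, "dy": 1.4, "dz": 0, "twist": 0}, {"jaw": 1, "dx": 6, "dy": 1.6, "dz": 0, "twist": 0}, {"jaw": 1, "dx": 7, "dy": 1.9, "dz": 0, "twist": 0}, {"jaw": 1, "dx": 8, "dy": 2.2, "dz": 0, "twist": 0}, {"jaw": 1, "dx": 9, "dy": 2.5, "dz": 0, "twist": 0}, {"jaw": 1, "dx": 10, "dy": 2.7, "dz": 0, "twist": 0}])

```text
time: 16.5
tool_pos: [0.6303, 0.1491, 0.1237]
eef_rot: [-1.914, -2.483, 0.013]
ft_force: [-2.2, -0.8, 5.3]
width: 0.016
```

```bash
python3 avg.py
```

```text
16.85 [-2.52 -0.34  4.89] [0.58 0.41 0.37] [0.63028 0.14913 0.12366] [0.63041 0.14917 0.12368]
```

Emit:
send_rows(rows=[{"jaw": 1, "dx": 0.8, "dy": 0.2, "dz": 0, "twist": 0}, {"jaw": 1, "dx": 1.6, "dy": 0.4, "dz": 0, "twist": 0}, {"jaw": 1, "dx": 2.4, "dy": 0.7, "dz": 0, "twist": 0}, {"jaw": 1, "dx": 3.2, "dy": 0.9, "dz": 0, "twist": 0}, {"jaw": 1, "dx": 4, "dy": 1.1, "dz": 0, "twist": 0}, {"jaw": 1, "dx": 4.8, "dy": 1.3, "dz": 0, "twist": 0}, {"jaw": 1, "dx": 5.6, "dy": 1.5, "dz": 0, "twist": 0}, {"jaw": 1, "dx": 6.4, "dy": 1.8, "dz": 0, "twist": 0}])

```text
time: 17.7
tool_pos: [0.6365, 0.1508, 0.1236]
eef_rot: [-1.914, -2.482, 0.014]
ft_force: [-3.1, -1.3, 4.4]
width: 0.0155
```

```bash
python3 avg.py
```

```text
18.05 [-2.48 -0.42  4.85] [0.4  0.51 0.28] [0.63651 0.15082 0.12361] [0.63671 0.15081 0.1237 ]
```

Emit:
send_rows(rows=[{"jaw": 1, "dx": 0.5, "dy": 0.1, "dz": 0, "twist": 0}, {"jaw": 1, "dx": 1, "dy": 0.3, "dz": 0, "twist": 0}, {"jaw": 1, "dx": 1.5, "dy": 0.4, "dz": 0, "twist": 0}, {"jaw": 1, "dx": 1.5, "dy": 0.4, "dz": 0, "twist": 0}])

```text
time: 18.5
tool_pos: [0.638, 0.1511, 0.1236]
eef_rot: [-1.914, -2.482, 0.014]
ft_force: [-2.2, -0.4, 4.5]
width: 0.0157
```

Emit:
send_rows(rows=[{"jaw": 1, "dx": 0.5, "dy": 0.1, "dz": 0, "twist": 0}, {"jaw": 1, "dx": 1, "dy": 0.3, "dz": 0, "twist": 0}, {"jaw": 1, "dx": 1, "dy": 0.3, "dz": 0, "twist": 0}])

```text
time: 18.8
tool_pos: [0.6387, 0.1513, 0.1236]
eef_rot: [-1.913, -2.482, 0.015]
ft_force: [-3.2, 0.0, 6.0]
width: 0.0156
```

Emit:
send_rows(rows=[{"jaw": 1, "dx": 0.5, "dy": 0.1, "dz": 0, "twist": 0}, {"jaw": 1, "dx": 1, "dy": 0.3, "dz": 0, "twist": 0}, {"jaw": 1, "dx": 1, "dy": 0.3, "dz": 0, "twist": 0}])

```text
time: 19.1
tool_pos: [0.6395, 0.1516, 0.1235]
eef_rot: [-1.913, -2.482, 0.016]
ft_force: [-2.5, -0.3, 5.7]
width: 0.0161
```

Emit:
send_rows(rows=[{"jaw": 1, "dx": 0.5, "dy": 0.2, "dz": 0, "twist": 0}, {"jaw": 1, "dx": 1, "dy": 0.3, "dz": 0, "twist": 0}, {"jaw": 1, "dx": 1, "dy": 0.3, "dz": 0, "twist": 0}])

```text
time: 19.4
tool_pos: [0.6403, 0.1517, 0.1234]
eef_rot: [-1.913, -2.482, 0.017]
ft_force: [-3.3, -0.6, 5.6]
width: 0.0158
```

Emit:
send_rows(rows=[{"jaw": 1, "dx": 0.5, "dy": 0.2, "dz": 0, "twist": 0}, {"jaw": 1, "dx": 0.8, "dy": 0.2, "dz": 0, "twist": 0}, {"jaw": 1, "dx": 0.8, "dy": 0.2, "dz": 0, "twist": 0}])

```text
time: 19.7
tool_pos: [0.6406, 0.1518, 0.1233]
eef_rot: [-1.912, -2.481, 0.018]
ft_force: [-2.3, -0.0, 5.1]
width: 0.0159
```

```bash
python3 avg.py;python3 ov.py i3 .6055 .1435 .038 .6411 .1529 3.41
```

```text
20.05 [-2.74 -0.05  5.2 ] [0.51 0.57 0.34] [0.64057 0.15182 0.12329] [0.64054 0.15181 0.12328]
```

View pics/i3.png

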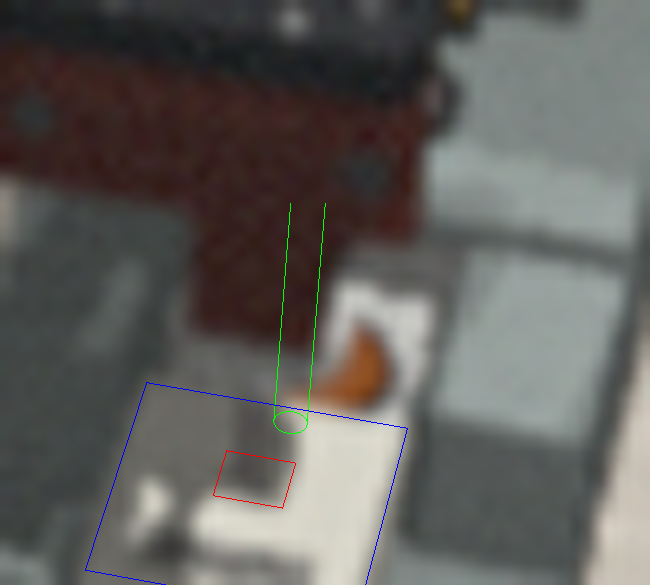

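Emit:
send_rows(rows=[{"jaw": 1, "dx": 0.7, "dy": 0.2, "dz": 0.2, "twist": 0}, {"jaw": 1, "dx": 1.4, "dy": 0.4, "dz": 0.3, "twist": 0}, {"jaw": 1, "dx": 1.4, "dy": 0.4, "dz": 0.3, "twist": 0}])

```text
time: 20.45
tool_pos: [0.6415, 0.1521, 0.1235]
eef_rot: [-1.912, -2.481, 0.02]
ft_force: [-3.0, -0.5, 5.2]
width: 0.0158
```

```bash
python3 avg.py;python3 -c "
from cell import r;o=r.observe();print(o['eef_rot'],o['torque'],o['joints'])"
```

```text
20.8 [-2.29 -0.76  4.92] [0.39 0.67 0.45] [0.64148 0.15207 0.12345] [0.64146 0.15204 0.12346]
[-1.9118939  -2.48060818  0.01969893] [-0.12866347  0.54052585  0.01787696] [ 0.12908753  0.57012041  1.48504839 -0.00232564  1.10213532 -0.12736088]
```

Emit:
send_rows(rows=[{"jaw": 1, "dx": 0.7, "dy": 0.2, "dz": 0, "twist": 0}, {"jaw": 1, "dx": 1.4, "dy": 0.4, "dz": 0, "twist": 0}, {"jaw": 1, "dx": 1.4, "dy": 0.4, "dz": 0, "twist": 0}])

```text
time: 21.15
tool_pos: [0.6423, 0.1522, 0.1233]
eef_rot: [-1.911, -2.48, 0.021]
ft_force: [-3.2, -0.6, 4.8]
width: 0.0159
```

Emit:
send_rows(rows=[{"jaw": 1, "dx": 0.7, "dy": 0.2, "dz": 0, "twist": 0}, {"jaw": 1, "dx": 1.4, "dy": 0.4, "dz": 0, "twist": 0}, {"jaw": 1, "dx": 1.4, "dy": 0.4, "dz": 0, "twist": 0}])

```text
time: 21.45
tool_pos: [0.6431, 0.1525, 0.1231]
eef_rot: [-1.911, -2.479, 0.023]
ft_force: [-1.8, -1.2, 5.3]
width: 0.0162
```

```bash
python3 avg.py;python3 ov.py i4 .6415 .1529 .037 .6411 .1529 3.41
```

```text
21.8 [-2.91 -0.72  5.07] [0.53 0.31 0.42] [0.64312 0.15248 0.12308] [0.64313 0.15244 0.12308]
```

View pics/i4.png

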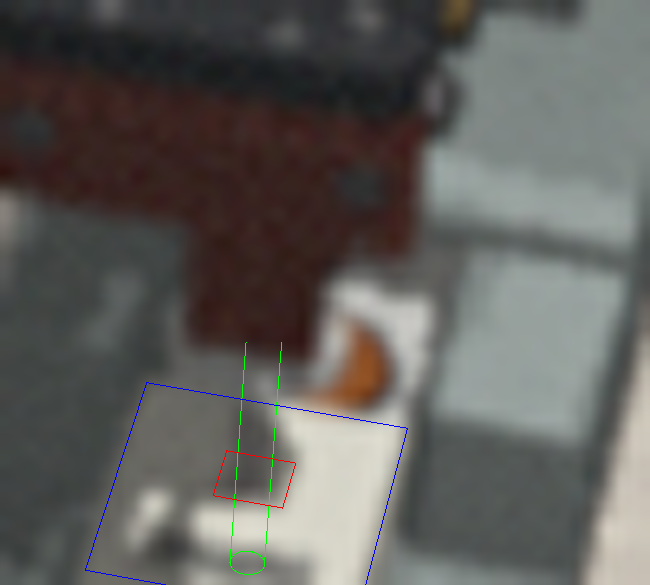

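```bash
cat > sl.py <<'E'
from look import *
import fit,sys
s=snapshot('scene');x0,y0,w,h,k=300,222,50,45,13
f=cv2.convertScaleAbs(s['frame'][:,:,::-1][y0:y0+h,x0:x0+w],alpha=1.3);f=cv2.resize(f,None,fx=k,fy=k,interpolation=cv2.INTER_CUBIC)
c=np.array([np.cos(.2684),np.sin(.2684)])
for d,col in((.036,(0,255,0)),(.039,(255,0,0)),(.042,(0,0,255))):
    q=np.array([.6006,.1418])+c*d
    L=fit.place((q[0],q[1],3.41),[[-.03,-.023,.056],[.02,-.023,.056],[.02,.023,.056],[-.03,.023,.056]])
    p=((fit.proj('scene',L)-[x0,y0]+.5)*k).round().astype(int);cv2.polylines(f,[p],True,col,1)
cv2.imwrite('pics/'+sys.argv[1]+'.png',f)
E
python3 sl.py j1
```

```text
(no output)
```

View pics/j1.png

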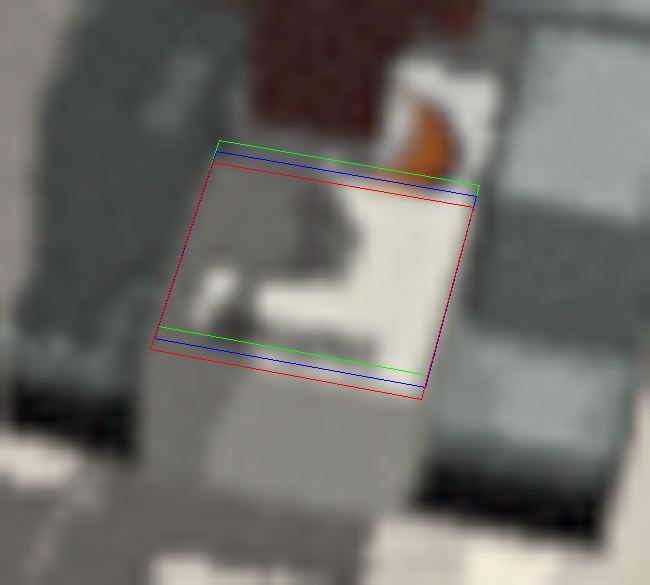

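Emit:
send_rows(rows=[{"jaw": 1, "dx": 0.7, "dy": 0.2, "dz": 0.2, "twist": 0}, {"jaw": 1, "dx": 1.4, "dy": 0.4, "dz": 0.2, "twist": 0}, {"jaw": 1, "dx": 2, "dy": 0.6, "dz": 0.2, "twist": 0}, {"jaw": 1, "dx": 2, "dy": 0.6, "dz": 0.2, "twist": 0}])

```text
time: 22.35
tool_pos: [0.6437, 0.1526, 0.123]
eef_rot: [-1.909, -2.478, 0.027]
ft_force: [-4.7, -1.2, 6.6]
width: 0.0157
```

```bash
python3 avg.py;python3 sl.py j2;python3 -c "
from cell import r;o=r.observe();print(o['eef_rot'],o['torque'])"
```

```text
22.7 [-4.57 -1.15  6.38] [0.2  0.49 0.21] [0.64375 0.15263 0.12299] [0.64369 0.15265 0.123  ]
[-1.90947918 -2.47823633  0.02695823] [-0.25343715  0.95390504  0.01198841]
```

View pics/j2.png

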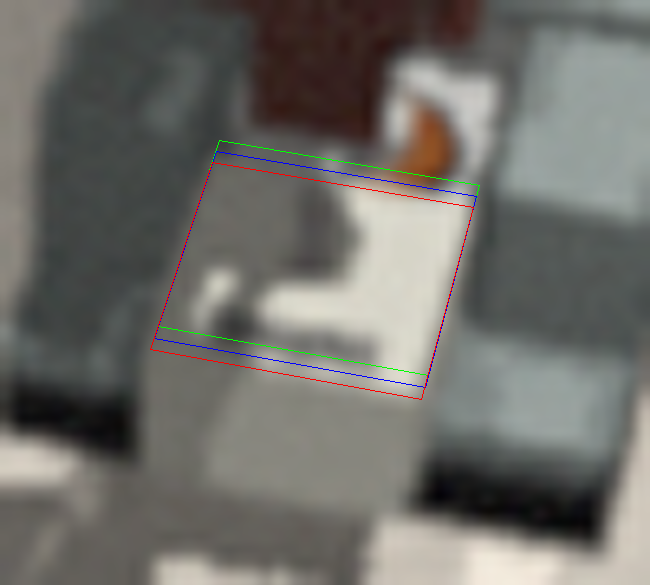

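Emit:
send_rows(rows=[{"jaw": 1, "dx": 1, "dy": 0.3, "dz": 0.2, "twist": 0}, {"jaw": 1, "dx": 2, "dy": 0.6, "dz": 0.3, "twist": 0}, {"jaw": 1, "dx": 3, "dy": 0.8, "dz": 0.4, "twist": 0}, {"jaw": 1, "dx": 3, "dy": 0.8, "dz": 0.4, "twist": 0}])

```text
time: 23.2
tool_pos: [0.6442, 0.1528, 0.1229]
eef_rot: [-1.907, -2.476, 0.034]
ft_force: [-7.1, -2.4, 8.1]
width: 0.016
```

```bash
python3 avg.py
```

```text
23.55 [-6.53 -1.88  7.79] [0.42 0.4  0.43] [0.64423 0.15278 0.1229 ] [0.64422 0.15274 0.12288]
```

At the firm stop: the horizontal force rises to 7 N with no movement. I'll unload sideways, then lift straight out.

Emit:
send_rows(rows=[{"jaw": 1, "dx": -0.6, "dy": -0.2, "dz": 0, "twist": 0}, {"jaw": 1, "dx": -1.2, "dy": -0.3, "dz": 0, "twist": 0}, {"jaw": 1, "dx": -1.2, "dy": -0.3, "dz": 0, "twist": 0}])

```text
time: 23.9
tool_pos: [0.6438, 0.1526, 0.1233]
eef_rot: [-1.908, -2.477, 0.032]
ft_force: [-1.0, 0.2, 5.4]
width: 0.0158
```

```bash
python3 avg.py;python3 -c "
from cell import r;o=r.observe();print(o['eef_rot'],o['torque'])"
```

```text
24.25 [-0.91  0.13  5.29] [0.51 0.45 0.29] [0.64378 0.15258 0.12326] [0.64378 0.15255 0.12325]
[-1.90793642 -2.47653766  0.03182852] [-0.00548869  0.1830825  -0.02119603]
```

Emit:
send_rows(rows=[{"jaw": 1, "dx": -0.6, "dy": -0.2, "dz": 2, "twist": 0}, {"jaw": 1, "dx": -1, "dy": -0.3, "dz": 5, "twist": 0}, {"jaw": 1, "dx": -1, "dy": -0.3, "dz": 9, "twist": 0}, {"jaw": 1, "dx": -1, "dy": -0.3, "dz": 14, "twist": 0}, {"jaw": 1, "dx": -1, "dy": -0.3, "dz": 20, "twist": 0}, {"jaw": 1, "dx": -1, "dy": -0.3, "dz": 27, "twist": 0}, {"jaw": 1, "dx": -1, "dy": -0.3, "dz": 35, "twist": 0}, {"jaw": 1, "dx": -1, "dy": -0.3, "dz": 45, "twist": 0}, {"jaw": 1, "dx": -1, "dy": -0.3, "dz": 60, "twist": 0}, {"jaw": 1, "dx": -1, "dy": -0.3, "dz": 75, "twist": 0}])

```text
time: 25.3
tool_pos: [0.6428, 0.1523, 0.1997]
eef_rot: [-1.908, -2.477, 0.032]
ft_force: [0.9, 0.0, -0.2]
width: 0.0155
```

```bash
python3 avg.py;python3 sl.py k1; python3 -c "
from look import *
look('k2','scene',260,90,110,165,4)"
```

```text
25.65 [ 0.11  0.01 -0.45] [0.69 0.24 0.45] [0.64285 0.15231 0.1997 ] [0.64221 0.15217 0.19753]
```

View pics/k1.png

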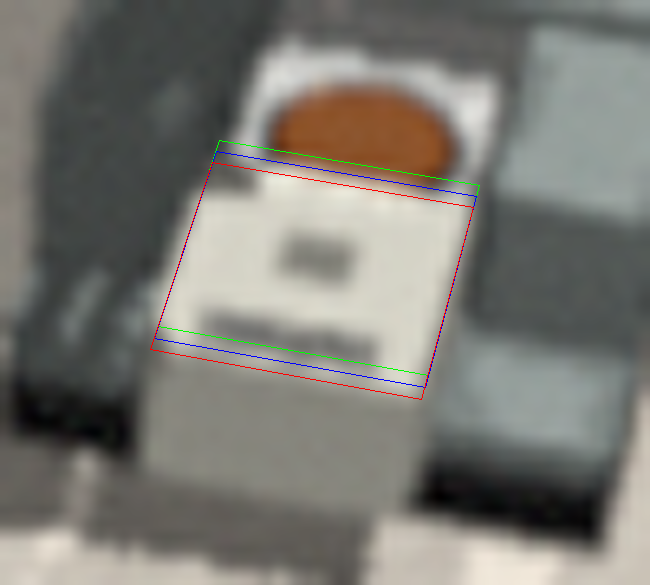

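View pics/k2.png

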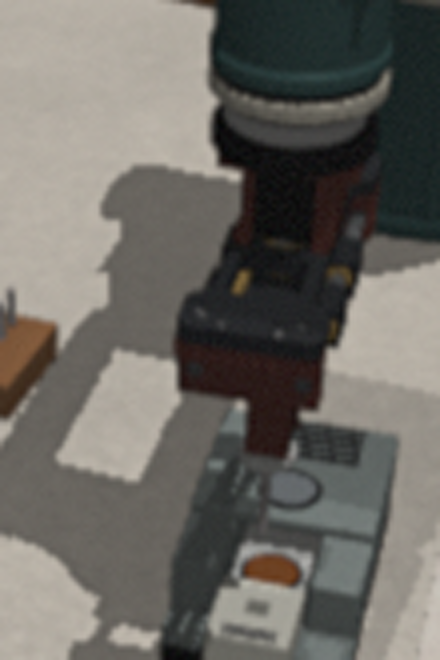

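```bash
python3 -c "
from fit import *
a=ray('scene',px([303,328],305,205,13),.056);b=ray('scene',px([317,258],300,222,13),.056);print(a,b,np.linalg.norm(b-a))
f=lambda n:0
"
python3 - <<'E'
# measure by image registration: block patch at home vs now, along projected slide direction (home warp)
import sys;sys.path.insert(0,'.')
from fit import *
from look import *
s1=snapshot('scene')["frame"];s0=C["scene"]["frame"]
# rectify top plane z=.056 of the home frame in unit coords 
def rect(img,d):
    q=(.6006+.9642*d,.1418+.2652*d,3.41);L=[[-.032,-.02,.056],[.018,-.02,.056],[.018,.02,.056],[-.032,.02,.056]]
    P=proj("scene",place(q,L)).astype(np.float32);H=cv2.getPerspectiveTransform(P,np.float32([[0,0],[200,0],[200,160],[0,160]]))
    return cv2.warpPerspective(cv2.cvtColor(img,cv2.COLOR_RGB2GRAY),H,(200,160))
t=rect(s0,0)[20:140,5:130]
u=rect(s1,.042)
res=cv2.matchTemplate(cv2.copyMakeBorder(u,20,20,20,20,cv2.BORDER_REPLICATE),t,cv2.TM_CCOEFF_NORMED)
_,v,_,loc=cv2.minMaxLoc(res);print(v,"shift mm (x back +, y)",((loc[0]-25)/4,(loc[1]-40)/4))
E
```

```text
[0.6007 0.1425 0.056 ] [0.6413 0.1526 0.056 ] 0.041837423438830436
0.9818362593650818 shift mm (x back +, y) (0.25, 0.5)
```

The slide is 41.8 mm out and stays there with the tool lifted. Next I'll take the tool back to its stand.

Emit:
send_rows(rows=[{"jaw": 1, "dx": -3, "dy": -30, "dz": 5, "twist": -0.05}, {"jaw": 1, "dx": -6, "dy": -75, "dz": 5, "twist": -0.1}, {"jaw": 1, "dx": -10, "dy": -120, "dz": 5, "twist": -0.16}, {"jaw": 1, "dx": -14, "dy": -165, "dz": 5, "twist": -0.22}, {"jaw": 1, "dx": -18, "dy": -210, "dz": 5, "twist": -0.28}, {"jaw": 1, "dx": -22, "dy": -255, "dz": 5, "twist": -0.34}, {"jaw": 1, "dx": -26, "dy": -300, "dz": 5, "twist": -0.4}, {"jaw": 1, "dx": -30, "dy": -345, "dz": 5, "twist": -0.45}, {"jaw": 1, "dx": -33, "dy": -390, "dz": 5, "twist": -0.5}, {"jaw": 1, "dx": -35, "dy": -430, "dz": 5, "twist": -0.52}])

```text
time: 26.85
tool_pos: [0.6069, -0.2801, 0.2024]
eef_rot: [-2.478, -1.896, 0.026]
ft_force: [0.3, 0.4, -0.7]
width: 0.0156
```

Emit:
send_rows(rows=[{"jaw": 1, "dx": 0, "dy": -10, "dz": 0, "twist": 0}, {"jaw": 1, "dx": 0, "dy": -10, "dz": 0, "twist": 0}, {"jaw": 1, "dx": 0, "dy": -10, "dz": 0, "twist": 0}, {"jaw": 1, "dx": 0, "dy": -10, "dz": 0, "twist": 0}])

```text
time: 27.25
tool_pos: [0.607, -0.2881, 0.2023]
eef_rot: [-2.476, -1.898, 0.025]
ft_force: [0.9, 0.0, -0.3]
width: 0.016
```

```bash
python3 avg.py;python3 -c "
from look import *
from scipy.spatial.transform import Rotation as R
o=r.observe();print(o['eef_rot'],R.from_rotvec(o['eef_rot']).as_matrix()[:,2]*.086)
look('m_s','scene',130,90,110,120,5)"
```

```text
27.6 [-0.09 -0.15 -0.83] [0.61 0.43 0.48] [ 0.60696 -0.28809  0.20225] [ 0.60705 -0.2895   0.20252]
[-2.47777066 -1.89717767  0.02585524] [-0.00221903  0.00055447 -0.08596958]
```

View pics/m_s.png

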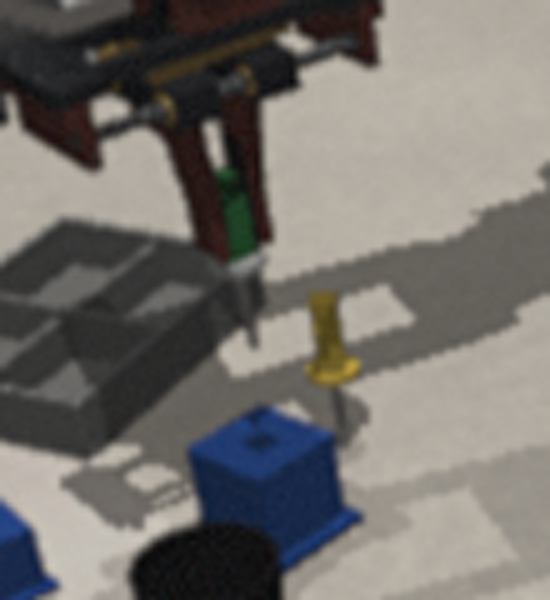

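```bash
python3 -c "
from fit import *
print('hole',ray('scene',px([262,442],130,90,5),.06),'tip',ray('scene',px([254,345],130,90,5),.1165))
"
```

```text
hole [ 0.61   -0.2901  0.06  ] tip [ 0.6029 -0.2908  0.1165]
```

Emit:
send_rows(rows=[{"jaw": 1, "dx": 2, "dy": 0, "dz": -8, "twist": 0}, {"jaw": 1, "dx": 4, "dy": 0, "dz": -18, "twist": 0}, {"jaw": 1, "dx": 5, "dy": 0, "dz": -28, "twist": 0}, {"jaw": 1, "dx": 5, "dy": 0, "dz": -38, "twist": 0}, {"jaw": 1, "dx": 5, "dy": 0, "dz": -46, "twist": 0}, {"jaw": 1, "dx": 5, "dy": 0, "dz": -46, "twist": 0}, {"jaw": 1, "dx": 5, "dy": 0, "dz": -46, "twist": 0}])

```text
time: 28.4
tool_pos: [0.6118, -0.2898, 0.1561]
eef_rot: [-2.478, -1.897, 0.026]
ft_force: [0.1, -0.5, -1.3]
width: 0.0159
```

```bash
python3 -c "
from look import *
print(r.observe()['tool_pos'])
look('n_s','scene',150,130,60,65,9)"
```

```text
[ 0.61184725 -0.28979575  0.15613854]
```

View pics/n_s.png

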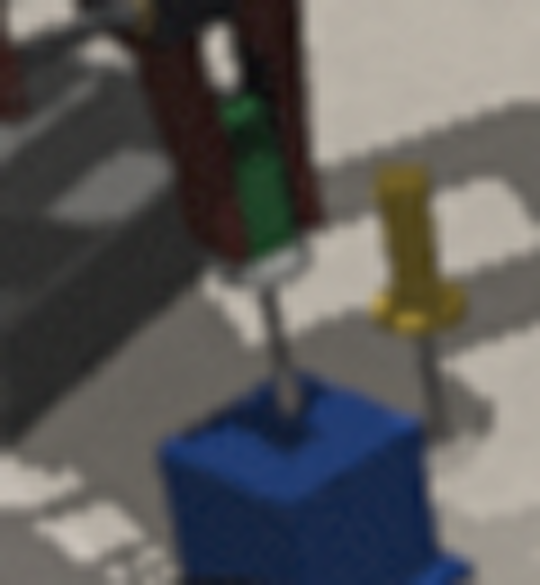

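```bash
python3 -c "
from fit import *
print('hole',ray('scene',px([292,436],150,130,9),.06),'tip',ray('scene',px([290,418],150,130,9),.0702))
"
```

```text
hole [ 0.61   -0.2901  0.06  ] tip [ 0.6141 -0.2853  0.0702]
```

Emit:
send_rows(rows=[{"jaw": 1, "dx": -0.8, "dy": -1.5, "dz": -3, "twist": 0}, {"jaw": 1, "dx": -0.8, "dy": -1.5, "dz": -7, "twist": 0}, {"jaw": 1, "dx": -0.8, "dy": -1.5, "dz": -11, "twist": 0}, {"jaw": 1, "dx": -0.8, "dy": -1.5, "dz": -15, "twist": 0}, {"jaw": 1, "dx": -0.8, "dy": -1.5, "dz": -15, "twist": 0}, {"jaw": 1, "dx": -0.8, "dy": -1.5, "dz": -15, "twist": 0}])

```text
time: 29.05
tool_pos: [0.6112, -0.2914, 0.1414]
eef_rot: [-2.478, -1.897, 0.026]
ft_force: [-0.6, 0.5, -0.9]
width: 0.0159
```

```bash
python3 avg.py; python3 -c "
from look import *
look('o_s','scene',150,130,60,65,9)"
```

```text
29.4 [-0.19  0.22 -0.52] [0.48 0.48 0.33] [ 0.61124 -0.29136  0.14142] [ 0.61142 -0.29151  0.1418 ]
```

View pics/o_s.png

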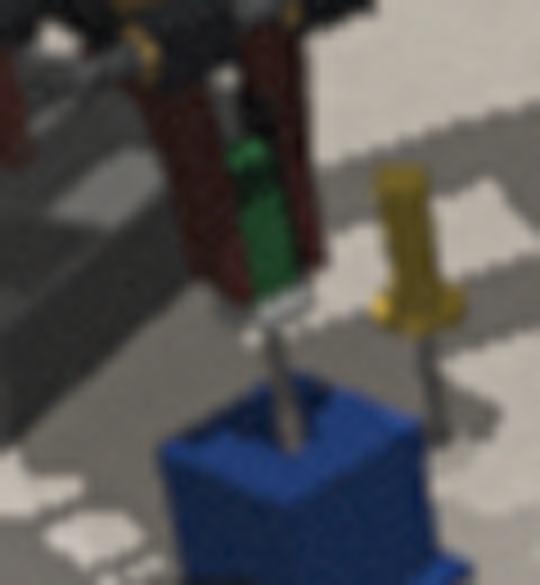

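Emit:
send_rows(rows=[{"jaw": 1, "dx": 0, "dy": 0, "dz": -3, "twist": 0}, {"jaw": 1, "dx": 0, "dy": 0, "dz": -6, "twist": 0}, {"jaw": 1, "dx": 0, "dy": 0, "dz": -6, "twist": 0}])

```text
time: 29.8
tool_pos: [0.611, -0.2913, 0.135]
eef_rot: [-2.477, -1.896, 0.026]
ft_force: [-0.7, 0.7, -0.9]
width: 0.0158
```

Emit:
send_rows(rows=[{"jaw": 1, "dx": 0, "dy": 0, "dz": -3, "twist": 0}, {"jaw": 1, "dx": 0, "dy": 0, "dz": -7, "twist": 0}, {"jaw": 1, "dx": 0, "dy": 0, "dz": -10, "twist": 0}, {"jaw": 1, "dx": 0, "dy": 0, "dz": -10, "twist": 0}])

```text
time: 30.2
tool_pos: [0.6106, -0.291, 0.1243]
eef_rot: [-2.477, -1.896, 0.027]
ft_force: [0.7, 0.2, -0.8]
width: 0.0159
```

Emit:
send_rows(rows=[{"jaw": 1, "dx": 0, "dy": 0, "dz": -3, "twist": 0}, {"jaw": 1, "dx": 0, "dy": 0, "dz": -7, "twist": 0}, {"jaw": 1, "dx": 0, "dy": 0, "dz": -10, "twist": 0}, {"jaw": 1, "dx": 0, "dy": 0, "dz": -13, "twist": 0}, {"jaw": 1, "dx": 0, "dy": 0, "dz": -13, "twist": 0}])

```text
time: 30.7
tool_pos: [0.6102, -0.2908, 0.1107]
eef_rot: [-2.476, -1.895, 0.027]
ft_force: [-0.2, -0.1, -1.1]
width: 0.0155
```

```bash
python3 avg.py; python3 -c "
from look import *
look('p_s','scene',150,130,60,65,9)"
```

```text
31.05 [-0.06 -0.04 -0.55] [0.42 0.5  0.47] [ 0.61022 -0.29084  0.11067] [ 0.61068 -0.29109  0.11148]
```

View pics/p_s.png

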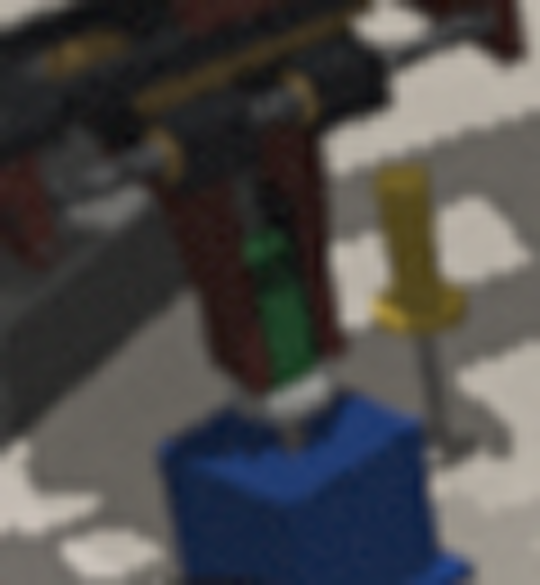

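Emit:
send_rows(rows=[{"jaw": 1, "dx": 0, "dy": 0, "dz": -4, "twist": 0}, {"jaw": 1, "dx": 0, "dy": 0, "dz": -8, "twist": 0}, {"jaw": 1, "dx": 0, "dy": 0, "dz": -12, "twist": 0}, {"jaw": 1, "dx": 0, "dy": 0, "dz": -13.5, "twist": 0}, {"jaw": 1, "dx": 0, "dy": 0, "dz": -13.5, "twist": 0}])

```text
time: 31.65
tool_pos: [0.6103, -0.2909, 0.0974]
eef_rot: [-2.476, -1.895, 0.027]
ft_force: [-0.2, 0.2, -0.8]
width: 0.0157
```

Emit:
send_rows(rows=[{"jaw": 1, "dx": 0, "dy": 0, "dz": -0.7, "twist": 0}, {"jaw": 1, "dx": 0, "dy": 0, "dz": -1.2, "twist": 0}, {"jaw": 1, "dx": 0, "dy": 0, "dz": -1.2, "twist": 0}])

```text
time: 31.95
tool_pos: [0.6104, -0.2909, 0.0963]
eef_rot: [-2.476, -1.896, 0.027]
ft_force: [0.3, 0.3, 0.1]
width: 0.0157
```

```bash
python3 avg.py; python3 -c "
from look import *
look('q_s','scene',150,130,60,65,9)"
```

```text
32.3 [ 0.25  0.23 -0.24] [0.39 0.27 0.37] [ 0.6104  -0.29091  0.09626] [ 0.61044 -0.29094  0.09626]
```

View pics/q_s.png

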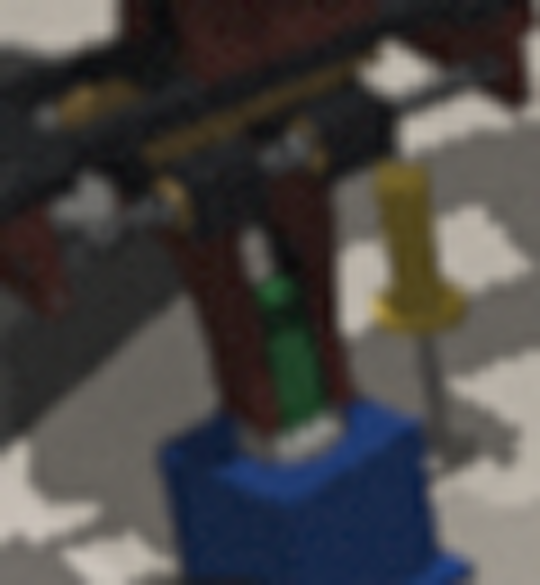

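Emit:
send_rows(rows=[{"jaw": 1, "dx": 0, "dy": 0, "dz": -0.6, "twist": 0}, {"jaw": 1, "dx": 0, "dy": 0, "dz": -0.8, "twist": 0}, {"jaw": 0.6, "dx": 0, "dy": 0, "dz": -0.8, "twist": 0}, {"jaw": 0.4, "dx": 0, "dy": 0, "dz": -0.8, "twist": 0}, {"jaw": 0.2, "dx": 0, "dy": 0, "dz": -0.8, "twist": 0}, {"jaw": 0, "dx": 0, "dy": 0, "dz": -0.8, "twist": 0}, {"jaw": 0, "dx": 0, "dy": 0, "dz": -0.8, "twist": 0}, {"jaw": 0, "dx": 0, "dy": 0, "dz": -0.8, "twist": 0}])

```text
time: 33.2
tool_pos: [0.6104, -0.2909, 0.0954]
eef_rot: [-2.476, -1.896, 0.027]
ft_force: [-1.0, 0.0, 0.2]
width: 0.0434
```

```bash
python3 avg.py; python3 -c "
from look import *
look('s_s','scene',150,130,60,65,9);print(r.observe()['width'])"
```

```text
33.55 [ 0.04 -0.07 -0.28] [0.51 0.41 0.38] [ 0.61042 -0.29093  0.09536] [ 0.61044 -0.29092  0.09544]
0.04363114537417279
```

View pics/s_s.png

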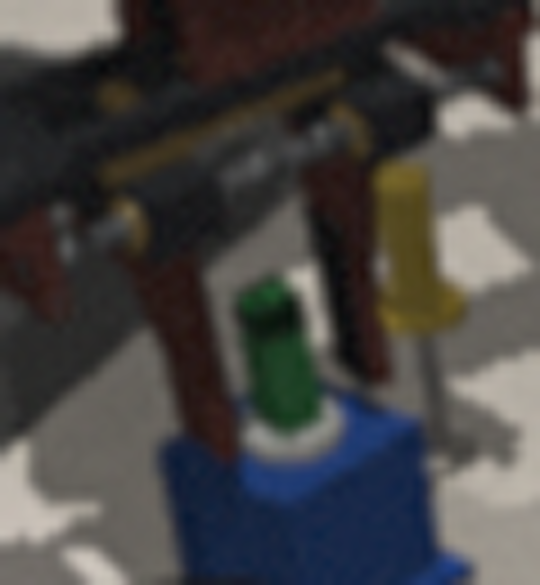

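Tool seated upright, its collar flat on the rim at (293,440). I'll go straight up and clear.

Emit:
send_rows(rows=[{"jaw": 0, "dx": 0, "dy": 0, "dz": 8, "twist": 0}, {"jaw": 0, "dx": 0, "dy": 0, "dz": 20, "twist": 0}, {"jaw": 0, "dx": 0, "dy": 0, "dz": 40, "twist": 0}, {"jaw": 0, "dx": 0, "dy": 0, "dz": 70, "twist": 0}, {"jaw": 0, "dx": 0, "dy": 0, "dz": 105, "twist": 0}, {"jaw": 0, "dx": -40, "dy": -30, "dz": 130, "twist": 0}, {"jaw": 0, "dx": -80, "dy": -60, "dz": 130, "twist": 0}, {"jaw": 0, "dx": -120, "dy": -90, "dz": 130, "twist": 0}, {"jaw": 0, "dx": -160, "dy": -120, "dz": 130, "twist": 0}, {"jaw": 0, "dx": -160, "dy": -120, "dz": 130, "twist": 0}])

```text
time: 34.65
tool_pos: [0.4464, -0.4142, 0.227]
eef_rot: [-2.481, -1.891, 0.03]
ft_force: [-0.3, 0.0, 0.1]
width: 0.0437
```

Emit:
send_rows(rows=[{"jaw": 0, "dx": -20, "dy": -100, "dz": 0, "twist": 0}, {"jaw": 0, "dx": -20, "dy": -100, "dz": 0, "twist": 0}, {"jaw": 0, "dx": -20, "dy": -100, "dz": 0, "twist": 0}, {"jaw": 0, "dx": -20, "dy": -100, "dz": 0, "twist": 0}, {"jaw": 0, "dx": -20, "dy": -100, "dz": 0, "twist": 0}, {"jaw": 0, "dx": -20, "dy": -100, "dz": 0, "twist": 0}])

```text
time: 35.25
tool_pos: [0.4271, -0.5123, 0.2272]
eef_rot: [-2.479, -1.892, 0.03]
ft_force: [0.8, -0.0, -1.0]
width: 0.0439
```

```bash
python3 - <<'E'
from look import *
o=r.observe();print(o['time'],o['tool_pos'],o['qd'].round(3))
for n in('top','scene'):
    s=snapshot(n);cv2.imwrite(f'pics/z_{n}.png',cv2.resize(s['frame'][:,:,::-1],(800,600),interpolation=cv2.INTER_CUBIC))
look('z_t','top',380,170,90,75,8)
E
```

```text
35.25 [ 0.42712481 -0.51233808  0.22717144] [ 0.001  0.001  0.    -0.003 -0.004 -0.003]
```

View pics/z_top.png

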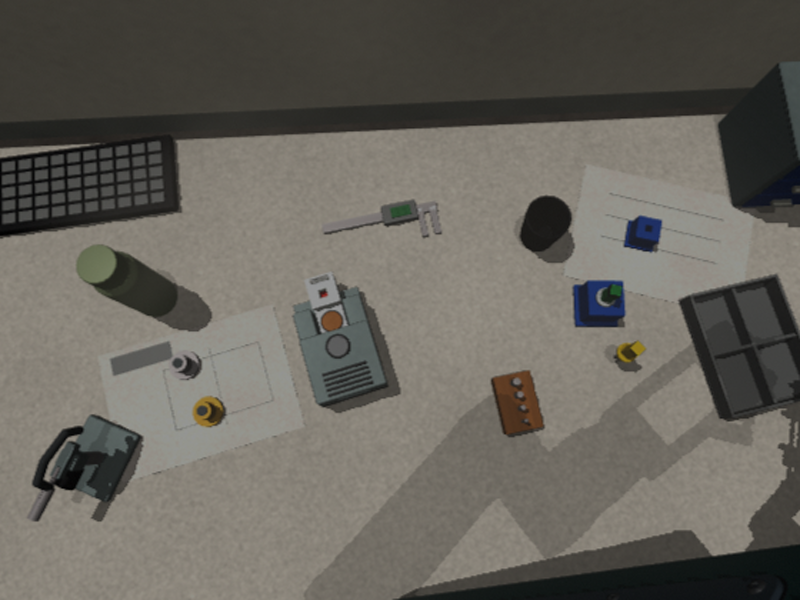

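View pics/z_scene.png

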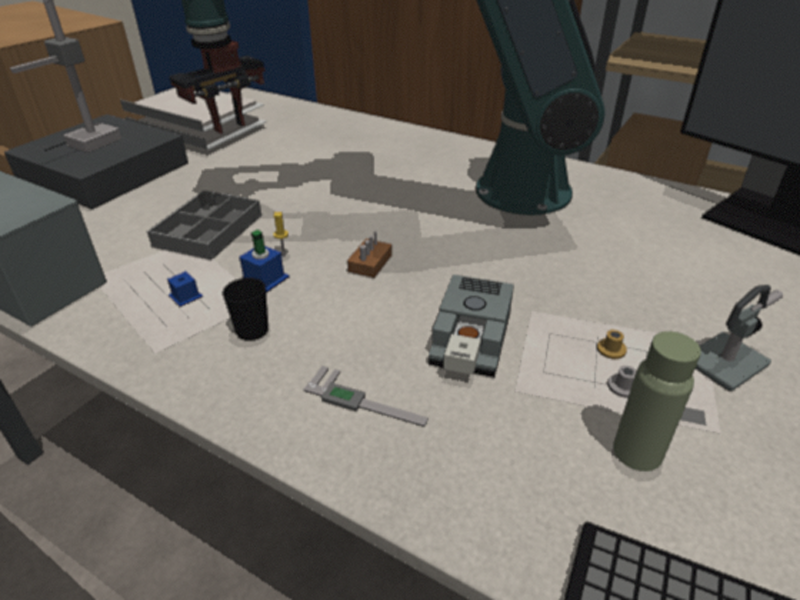

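View pics/z_t.png

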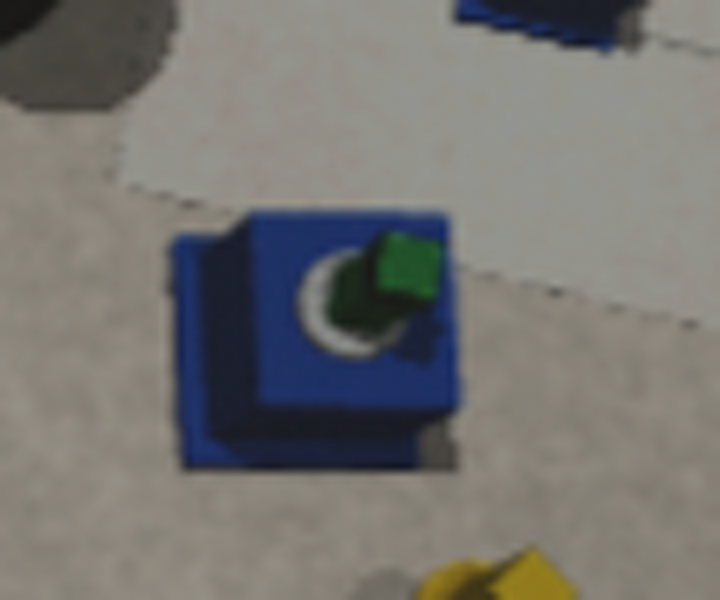

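The slide is out (top 322,290). The tool is upright in the large stand (top 605,295), and the bystanders are at the same pixels as before. I'll hand the job in.

```bash
python3 -c "
from cell import r
print(r.sign_off())"
```

```text
the job is handed in; nothing more can be done
None
```

I did the whole job in the order asked and handed it in at about 35.4 s of the 54 s allowed. The hand-in reports no verdict.

- **Button and slide:** I felt the button about 13 mm below the mouth and held it down while pushing the slide out. The push ended at the firm stop, where the force rose while the slide stayed still.
- **Slide position:** With the tool lifted away, the camera put the slide 41.8 mm out, and it stayed out in the later pictures. An image match against the home view agreed to within about 0.3 mm along the travel. I did not test the lock by pushing back on the slide.
- **Force on the unit:** The highest readings were about 7 N sideways and 9 N down, under the 18 N limit. Forces were only read at the end of each move and while holding still, so a brief higher peak between readings is not ruled out.
- **Tool and bench:** The tool stands upright in the larger blue stand with its collar flat on the rim. The yellow tool, the small stand and the other items look unmoved in both cameras, and the gripper is clear of everything.
- **What disagreed:** The two cameras differed by 2–4 mm. Just above the stand, the camera and the arm's own position differed by about 5 mm, so I lowered the tool in small force-checked steps, and it went in freely.
- **Gripper tilt:** The gripper tilted by about 1° under the pushing load, which did not affect the result.

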